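Ready the ice scoop and hold the sprung ice-bin lid at its serving mark

ROBOT

A 6-joint arm with a two-finger parallel gripper is mounted at the origin on a cart in front of the work surface, level with it; the furniture and walls round the work are solid. World frame = base frame: x ahead of the robot, y to its left, z up, the work surface at z = 0. Lengths are in m, angles in rad, forces in N, time in s.
With the tool pointing down it reaches from about 0.35 to 0.975 m from the base axis. Payload 4.9 kg.
Tool frame: the origin (TCP) lies midway between the tips of the shut fingers; the grasp point (between the pads) lies 19 mm behind it; z points along the fingers, y is the direction in which the jaws open and shut (so a half turn about z gives the same grasp; the last joint's range is limited). The gripper opens to 85 mm and grips with 20 to 120 N. Pads are 22 mm wide; open, the fingers measure 114 mm over their backs; the gripper's body (76 mm by 85 mm) begins 54 mm behind the grasp point. The pads swing forward as they close: fully open they stand 13 mm farther back than shut.
Start: joints at [1.113, 0.053, 1.613, -0, 1.476, -0.119], TCP at [0.208, 0.589, 0.202] pointing down, gripper open.
Joint ranges: [-3.01, 3.01], [-1.01, 2.22], [0.06, 2.58], [-1.02, 4.17], [0.09, 2.62], [-3.14, 3.14]. Speed limits (rad/s): [2.57, 2.57, 3.14, 3.14, 3.14, 3.14].

INTERFACE

Orientations are given as a unit quaternion [w, x, y, z].
In Python, from plant import state, grab_frame, camera_info, job_done, cut_out gives the robot as it stands.
- The arm moves only by the tool step_arm, never from a script. Its argument "moves" is a list of rows, each a list of 7 numbers: the shift along the tool's x, y, z in m, then the turn, a rotation vector about the tool's x, y, z in rad, then the finger opening in m, from 0 to 0.0854. A call has 1 to 8 rows; each row shifts and turns the commanded pose from where the row before left it, along the tool's axes as they then stand; what a row does not reach is not made up. A row lasts 1/10 s, in which the tool goes at most 50 mm and 8.59 degrees, less where a joint would pass 70% of its speed; a pose out of reach is approached as far as the arm can. A call is refused whole if a number of a shift passes 0.05 or a number of a turn 0.15, either way. A call with a gripper value outside its range is refused whole. The fingers move at their own pace and stop on an object; the grip force is fixed at half the most. Time passes only in rows, so rows that do not move let the fingers close. It gives the time, the measured TCP pose, the force and the opening at its end, in the units of the state.
- state(): the state, without advancing time (a new reading comes with each control period).
- grab_frame(name): name is "scene" or "side" or "wrist"; returns (picture, depth): 420x560x3 uint8, red, green, blue; 420x560 float32, m along the optical axis (not along the pixel's ray), 0 where there is no reading.
- camera_info(name): a dict with "intrinsics" (3x3 intrinsics, pixels), "dist_coeffs" ([k1, k2, p1, p2, k3] as OpenCV has them; the pictures are not rectified), "world_from_camera" (4x4, takes a point from camera to world coordinates). Camera axes: x right, y down, z forward; pixel columns grow to the right and rows downward; lengths in m; the calibration is good to about 2 mm. A picture is of the moment at which its call begins: read the wrist's pose just before it. camera_info takes no time and is no camera call; for the wrist camera it gives the pose at the moment of the call.
- job_done(): hands the job in, once; it reports no verdict.
Trained networks look in the newest picture that a camera, given by its name, has taken for a name from the list of things; names that differ only in an ending like _2 or _b are one class to them, and where a whole thing is asked for, a point or a joint stands for the part that bears it (a point fixed in the world has none). Each returns a list of dicts, best first, with "conf" (0 to 1); they miss things now and then, are a little off and sometimes report something else, mostly with a low value. They report only what shows in the picture. A call takes as long as a camera call.
- cut_out(camera, query): "mask" (420x560 bool, what is visible of it) and "point" ([column, row] in pixels, amid what is visible of it).
The state is a dict: "time": time; "joint_pos": joint angles; "joint_vel": joint speeds; "joint_efforts": joint torques, N m; "tool_pos": TCP position; "tool_rot": TCP orientation; "contact_force": force on the tool from outside, world axes, zero at the start; "ft_torque": the same for the moment, N m; "gripper_width": opening from 0.0 (shut) to 1.0 (fully open).
Only numpy, scipy, OpenCV 4.12 (cv2) and the standard library are available. Lean on these libraries where they do the work, as an engineer would, in place of code of your own. Each camera call takes 0.05 s, during which the arm holds its last target.

TASK

Get the ice station ready: lift the steel scoop up and off its drying hook, stand it bowl down in the empty steel cup and let go, without dropping it or tipping the cup. Then raise the ice bin's sprung lid by its bar handle to the 40-degree serving mark (full-width line on the curved side stay level with the top of its guide), never much past it so that the cold stays in, and finish while still holding it there. Leave the rubber stamp and the empty glass where they stand.

Things in the scene. Friction and masses are not known exactly. Their poses are not given: they have to be found in the camera images.
- scoop_grip (a point): Centre of the loop at the top of the loose steel ice scoop (0.12 kg). z: along the handle away from the bowl, up as it hangs; y: the loop's width. Wire loop 8 mm thick (x), 32 wide (y), 52 tall outside, 16 x 36 inside; straight sides 21 mm long round this point, to be pinched along y from above, the hook's bar staying inside the loop. Loop top 26 mm above this point, bowl tip 130 mm below.
- scoop_tip (a point): Middle of the scoop bowl's tip, its lowest point as it hangs: 130 mm from scoop_grip along the handle, same axes. The bowl is a half-round trough 68 mm long, 42 mm wide (y), 25 mm deep (x), open to -x.
- hook_seat (a point): Lowest point of the hook: centre of its 7 mm round bar where the scoop's loop hangs, 200 mm above the counter. The hook points to this point's -x and ends 14 mm farther out in an upturned tip, 16 mm higher than this point. To come off, the scoop rises 15 to 28 mm (more jams the loop's lower end), then goes 30 mm or more along -x.
- hook_stand: Fixed drying stand that carries the hook. Origin: centre of the underside of its round dark foot (84 mm across). A 7 mm steel rod rises from it to 213 mm, its highest point; hook_seat is 55 mm to its -x. Keep clear of the fixed shop fittings: a 210 mm tall counter sign close behind it and, on a tray to its left, a tall glass drink dispenser (430 mm) with a tap.
- scoop_cup: Empty loose round steel cup (about 0.45 kg), 80 mm across the rim, 72 mm at the foot, 92 mm tall, wall 3 mm, floor 5 mm thick. Origin: centre of its underside. The scoop stands in it bowl down, handle out at the top, leaning on the rim by up to 0.6 rad.
- ice_bin: Fixed metal ice bin, 180 mm deep (x), 190 mm wide (y), 120 mm tall to its rim; front faces its -x. Origin: centre of its underside. On its +y side a curved steel stay, fixed to the lid, slides up out of a guide at the rim; it bears a full-width dark line at 40 degrees, short lines at 20 and 60, which meet the guide's top edge at these angles.
- lid_handle (a point): Middle of the lid's handle, a straight round dark bar 11 mm thick, 104 mm long, along this point's y, on a post at each end. Lid shut: 168 mm above the counter, bar centre 33 mm above the lid's highest surface. Moves with the lid: 158 mm from the hinge line towards the front edge (-x) and 43 mm off it along the lid's normal (z). The lid's front edge is 30 mm ahead of the bar.
- lid_hinge (a point): Middle of the lid's hinge line, at the bin's back, 125 mm above the counter; the line runs along this point's y, and -x points to the bin's front and the handle. Does not move.
- ice_lid (a joint): Lid angle in rad: 0 shut, grows as the front edge rises; the handle goes up, then back to the hinge. Serving mark 0.698, stop 1.31. A spring pulls it shut: lifting at the handle takes about 4 N at first and 8 N at the mark; let go, it falls shut. The round bar can turn between the fingers, so a gripper may keep pointing down all along the arc.
- rubber_stamp: Loose rubber stamp, 26 x 38 mm, 70 mm tall, standing beside the bin, a bystander; origin at the centre of its underside.
- glass: Loose small empty drinking glass, 49 mm across, 62 mm tall, a bystander; origin at the centre of its underside.

How it is judged:
On the way, in this order (a step that is already met when the one before it is completed fails the run):
1. the scoop is off its hook, carried by the fingers, the lid still shut (distance between scoop_grip and hook_seat above 0.07 m and contact force between the fingers and ice_scoop above 0.5 N and height (world z) of scoop_tip above 0.03 m and value of joint ice_lid below 0.1 rad), for 0.1 s.
2. the scoop stands bowl down in the cup and has been let go, the lid still shut (horizontal distance between scoop_tip and scoop_cup below 0.036 m and z of scoop_tip in the frame of scoop_cup below 0.03 m and angle between scoop_grip's own z axis and vertical below 0.75 rad and angle between scoop_cup's own z axis and vertical below 0.12 rad and height (world z) of scoop_cup below 0.01 m and contact force between the fingers and ice_scoop below 0.2 N and linear speed of ice_scoop below 0.05 m/s and value of joint ice_lid below 0.1 rad), for 0.3 s.
At the end, for the whole second after the job is handed in: The fingers hold the lid still at 40 degrees, 5 either way (0.611 to 0.785 rad), pressing over 2 N; nothing else carries it. The scoop, released and at rest, stands bowl down in the upright cup: tip within 36 mm of its axis and under 30 mm up, handle within 0.75 rad of vertical (value of joint ice_lid between 0.611 and 0.785 rad and velocity of joint ice_lid between -0.1 and 0.1 rad/s and contact force between the fingers and ice_lid above 2 N and contact force between each of ice_lid, the fingers and ice_scoop below 0.2 N and contact force between ice_lid and scoop_cup below 0.2 N and horizontal distance between scoop_tip and scoop_cup below 0.036 m and z of scoop_tip in the frame of scoop_cup below 0.03 m and angle between scoop_grip's own z axis and vertical below 0.75 rad and angle between scoop_cup's own z axis and vertical below 0.12 rad and height (world z) of scoop_cup below 0.01 m and linear speed of ice_scoop below 0.05 m/s); the arm keeps its last pose, push and grip.
It fails at once if the lid is opened beyond 55 degrees (value of joint ice_lid above 0.96 rad).
It fails at once if the scoop is dropped or laid flat (angle between scoop_grip's own z axis and vertical above 1.2 rad).
It fails at once if the cup is tipped over (angle between scoop_cup's own z axis and vertical above 0.6 rad).
It fails at once if the stamp or the glass is moved by more than 30 mm or knocked over (distance of any of rubber_stamp, glass from where it was at the start of the episode above 0.03 m or angle between any of rubber_stamp, glass's own z axis and vertical above 0.5 rad).
It also fails if it takes over 64 s, if anything falls off the work surface, if the arm or the gripper's body presses on something with over 40 N, if the wrist force passes 120 N, or if a joint passes its speed limit or range.

## Working session

There is one attempt and no reset: what is moved stays moved. The work goes in short steps, Python scripts to look and compute and a tool call to move; the robot and the scene stay as the last step left them, time stands still between calls to the robot, and variables do not carry over. Pictures are saved under pics/ and viewed, and the job is handed in when it is done.

Besides the shell and the picture viewer there is one more tool, called after ">>>" as name(argument=value, ...) on one line, values as JSON. step_arm: Moves the arm, as the interface text tells. Its arguments: {"type":"object","properties":{"moves":{"type":"array"}},"required":["moves"]}

```bash
ls; mkdir -p pics; python3 - <<'E'
from plant import *
import cv2,numpy as np
print(state())
for n in ["scene","side","wrist"]:
    im,d=grab_frame(n); cv2.imwrite(f"pics/{n}0.png",im[:,:,::-1]); np.save(f"pics/{n}0.npy",d)
    c=camera_info(n); print(n,np.round(c["intrinsics"],1).tolist(),c["dist_coeffs"],np.round(c["world_from_camera"],3).tolist())
E
```

```text
pics
{'time': 0.0, 'joint_pos': array([ 1.11301091e+00,  5.33324254e-02,  1.61428956e+00,  1.07151683e-05,
        1.47601522e+00, -1.19004822e-01]), 'joint_vel': array([-3.38199185e-05,  9.57655379e-04, -2.16418698e-04, -1.42348320e-03,
       -8.40773915e-04, -6.47151335e-04]), 'joint_efforts': array([-2.19455447e-03, -3.93679869e+01, -3.70180500e+01, -3.28662063e-04,
        7.15381073e-03, -1.44332273e-05]), 'tool_pos': array([0.20740507, 0.58885653, 0.20028089]), 'tool_rot': array([-2.95862469e-04,  1.68581822e-01,  9.85687133e-01, -9.78541151e-04]), 'contact_force': array([ 0.06003537, -0.93211876, -0.10720144]), 'ft_torque': array([-0.02798121,  0.00310708, -0.00128853]), 'gripper_width': 1.0045598313803137}
scene [[413.2, 0.0, 283.8], [0.0, 413.2, 199.7], [0.0, 0.0, 1.0]] [-0.07414536  0.          0.          0.          0.        ] [[0.517, -0.586, 0.624, -0.117], [-0.856, -0.371, 0.361, -0.495], [0.02, -0.721, -0.693, 0.883], [0.0, 0.0, 0.0, 1.0]]
side [[395.5, 0.0, 282.1], [0.0, 395.5, 208.9], [0.0, 0.0, 1.0]] [-0.07538677  0.          0.          0.          0.        ] [[0.084, -0.734, 0.674, -0.181], [-0.996, -0.068, 0.051, -0.188], [0.008, -0.676, -0.737, 0.92], [0.0, 0.0, 0.0, 1.0]]
wrist [[369.5, 0.0, 282.2], [0.0, 369.5, 207.1], [0.0, 0.0, 1.0]] [-0.09484672  0.          0.          0.          0.        ] [[0.333, 0.907, 0.257, 0.142], [0.943, -0.32, -0.093, 0.611], [-0.002, 0.274, -0.962, 0.374], [0.0, 0.0, 0.0, 1.0]]
```

View pics/scene0.png

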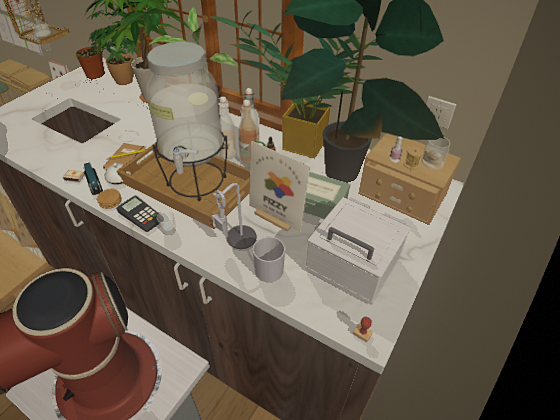

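View pics/side0.png

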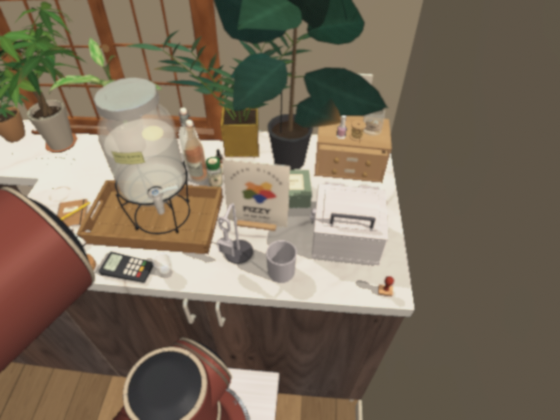

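View pics/wrist0.png

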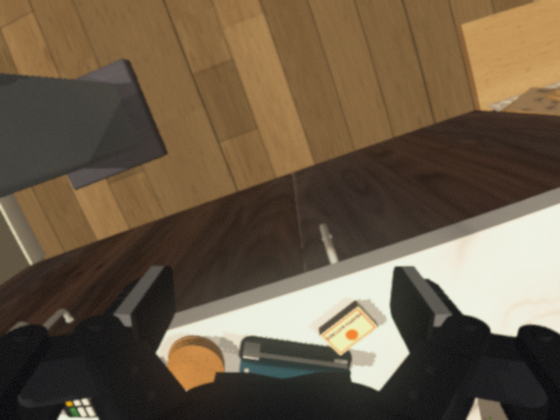

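```bash
cat > h.py <<'E'
from plant import *
import cv2,numpy as np
from scipy.spatial.transform import Rotation as R
def cloud(n,d):
    c=camera_info(n);K=np.array(c["intrinsics"]);D=np.array(c["dist_coeffs"]);T=np.array(c["world_from_camera"])
    v,u=np.mgrid[:420,:560]
    p=cv2.undistortPoints(np.stack([u,v],-1).reshape(-1,1,2).astype(np.float64),K,D).reshape(420,560,2)
    P=np.concatenate([p*d[...,None],d[...,None]],-1)
    W=P@T[:3,:3].T+T[:3,3]; W[d<=0]=np.nan
    return W
E
python3 - <<'E'
from h import *
W={}
for n in ["scene","side"]:
    im,d=grab_frame(n); W[n]=cloud(n,d); np.save(f"pics/W_{n}.npy",W[n])
    for q in ["scoop_grip","scoop_tip","hook_stand","scoop_cup","ice_bin","lid_handle","ice_lid","rubber_stamp","glass"]:
        for r in cut_out(n,q)[:2]:
            m=r["mask"]; P=W[n][m]; P=P[~np.isnan(P[:,0])]
            print(n,q,round(r["conf"],2),np.round(r["point"]),m.sum(), np.round(np.percentile(P,[3,50,97],axis=0),3).tolist() if len(P) else None)
print(state()["time"])
E
```

```text
scene scoop_grip 0.96 [221. 214.] 383 [[0.409, -0.018, 0.054], [0.423, -0.003, 0.126], [0.48, 0.049, 0.212]]
scene scoop_tip 0.65 [220. 218.] 395 [[0.409, -0.018, 0.012], [0.423, -0.003, 0.126], [0.522, 0.079, 0.211]]
scene hook_stand 0.85 [241. 236.] 579 [[0.442, -0.053, 0.006], [0.477, -0.018, 0.014], [0.514, 0.018, 0.058]]
scene scoop_cup 0.57 [267. 254.] 1228 [[0.387, -0.179, 0.008], [0.423, -0.141, 0.057], [0.463, -0.105, 0.094]]
scene scoop_cup 0.35 [221. 219.] 399 [[0.409, -0.018, 0.009], [0.423, -0.003, 0.126], [0.547, 0.112, 0.21]]
scene ice_bin 0.94 [357. 250.] 7111 [[0.466, -0.416, 0.022], [0.5, -0.331, 0.134], [0.642, -0.23, 0.169]]
scene lid_handle 0.72 [241. 234.] 689 [[0.44, -0.052, 0.005], [0.478, -0.017, 0.015], [0.514, 0.017, 0.21]]
scene lid_handle 0.57 [361. 234.] 4581 [[0.469, -0.413, 0.131], [0.546, -0.328, 0.136], [0.643, -0.231, 0.173]]
scene ice_lid 0.92 [356. 231.] 4695 [[0.469, -0.413, 0.13], [0.546, -0.328, 0.136], [0.645, -0.23, 0.173]]
scene ice_lid 0.69 [222. 217.] 409 [[0.409, -0.018, 0.003], [0.424, -0.003, 0.126], [0.485, 0.066, 0.211]]
scene rubber_
[... 579 characters left out ...]
, [0.477, -0.018, 0.013], [0.518, 0.012, 0.208]]
side scoop_cup 0.67 [278. 260.] 1144 [[0.388, -0.178, -0.001], [0.432, -0.143, 0.052], [0.463, -0.106, 0.091]]
side ice_bin 0.82 [348. 224.] 5451 [[0.466, -0.408, 0.02], [0.496, -0.317, 0.131], [0.642, -0.227, 0.166]]
side lid_handle 0.56 [351. 211.] 3634 [[0.469, -0.41, 0.126], [0.546, -0.318, 0.133], [0.645, -0.227, 0.17]]
side ice_lid 0.89 [352. 211.] 3665 [[0.469, -0.411, 0.126], [0.546, -0.319, 0.133], [0.646, -0.229, 0.17]]
side rubber_stamp 0.56 [383. 286.] 284 [[0.371, -0.447, -0.003], [0.379, -0.42, 0.016], [0.411, -0.404, 0.067]]
side glass 0.94 [162. 263.] 340 [[0.368, 0.154, 0.01], [0.391, 0.176, 0.041], [0.413, 0.195, 0.062]]
1.15
```

```bash
python3 - <<'E'
from h import *
a=cv2.imread("pics/scene0.png")[165:290,195:320]; b=cv2.imread("pics/side0.png")[170:290,195:315]
cv2.imwrite("pics/crop0.png",np.hstack([cv2.resize(a,(400,400),interpolation=cv2.INTER_CUBIC),cv2.resize(b,(400,400),interpolation=cv2.INTER_CUBIC)]))
for n in ["scene","side"]:
    W=np.load(f"pics/W_{n}.npy").reshape(-1,3)
    s=(W[:,0]>.36)&(W[:,0]<.5)&(W[:,1]>-.06)&(W[:,1]<.06)&(W[:,2]>.03)
    P=W[s]
    for lo,hi in [(.03,.07),(.07,.1),(.1,.13),(.13,.16),(.16,.18),(.18,.2),(.2,.215),(.215,.24)]:
        q=P[(P[:,2]>=lo)&(P[:,2]<hi)]
        if len(q):print(n,lo,len(q),np.round([q[:,:2].min(0),np.median(q[:,:2],axis=0),q[:,:2].max(0)],3).tolist())
    q=W[(W[:,0]>.40)&(W[:,0]<.55)&(W[:,1]>-.08)&(W[:,1]<.03)&(W[:,2]>.003)&(W[:,2]<.02)]
    print("foot",cv2.minEnclosingCircle((q[:,:2]*1000).astype(np.float32)))
    # cup rim
    q=W[(W[:,0]>.36)&(W[:,0]<.49)&(W[:,1]>-.2)&(W[:,1]<-.09)&(W[:,2]>.085)&(W[:,2]<.1)]
    print("cup",len(q),cv2.minEnclosingCircle((q[:,:2]*1000).astype(np.float32)))
    # handle
    q=W[(W[:,0]>.46)&(W[:,0]<.66)&(W[:,1]>-.43)&(W[:,1]<-.2)&(W[:,2]>.155)&(W[:,2]<.19)]
    print("bar",len(q),cv2.minAreaRect((q[:,:2]*1000).astype(np.float32)),q[:,2].max())
    q=W[(W[:,0]>.43)&(W[:,0]<.68)&(W[:,1]>-.45)&(W[:,1]<-.2)&(W[:,2]>.12)&(W[:,2]<.145)]
    print("lid",len(q),cv2.minAreaRect((q[:,:2]*1000).astype(np.float32)))
E
```

```text
scene 0.03 34 [[0.422, -0.019], [0.479, -0.016], [0.484, 0.019]]
scene 0.07 100 [[0.406, -0.019], [0.426, -0.011], [0.483, 0.024]]
scene 0.1 159 [[0.405, -0.019], [0.42, -0.01], [0.485, 0.024]]
scene 0.13 70 [[0.418, -0.018], [0.426, -0.005], [0.483, 0.004]]
scene 0.16 57 [[0.42, -0.018], [0.427, -0.003], [0.484, 0.012]]
scene 0.18 51 [[0.419, -0.02], [0.428, -0.015], [0.486, 0.01]]
scene 0.2 103 [[0.412, -0.018], [0.431, -0.007], [0.478, 0.012]]
scene 0.215 9 [[0.409, -0.013], [0.417, 0.001], [0.469, 0.003]]
foot ((474.68841552734375, -23.317495346069336), 90.40926361083984)
cup 223 ((425.0188293457031, -141.3728485107422), 40.944278717041016)
bar 270 ((496.5091552734375, -319.2674255371094), (114.49113464355469, 12.193313598632812), 87.43034362792969) 0.17762080757675225
lid 4451 ((562.898681640625, -317.6090393066406), (204.85203552246094, 194.76954650878906), 87.50699615478516)
side 0.03 49 [[0.428, -0.018], [0.435, -0.006], [0.484, 0.017]]
side 0.07 97 [[0.406, -0.018], [0.432, 0.006], [0.484, 0.024]]
side 0.1 150 [[0.408, -0.019], [0.421, -0.005], [0.484, 0.024]]
side 0.13 57 [[0.422, -0.018], [0.426, -0.005], [0.483, 0.005]]
side 0.16 60 [[0.421, -0.018], [0.428, -0.003], [0.482, 0.013]]
side 0.18 45 [[0.422, -0.019], [0.428, -0.014], [0.483, 0.014]]
side 0.2 99 [[0.413, -0.016], [0.431, -0.006], [0.479, 0.011]]
foot ((474.7834777832031, -20.983545303344727), 81.83147430419922)
cup 157 ((425.8819274902344, -140.53952026367188), 41.24148941040039)
bar 208 ((496.9415588378906, -317.78997802734375), (111.93818664550781, 13.462329864501953), 87.49272155761719) 0.175550568128644
lid 3410 ((564.3929443359375, -317.4082336425781), (199.9163360595703, 197.3125762939453), 87.26936340332031)
```

View pics/crop0.png

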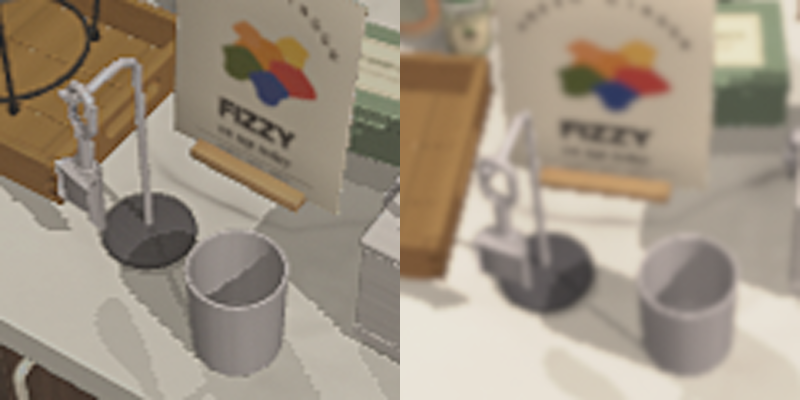

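```bash
python3 - <<'E'
from h import *
A=[]
for n in ["scene","side"]:
    W=np.load(f"pics/W_{n}.npy").reshape(-1,3)
    A.append(W[~np.isnan(W[:,0])])
P=np.vstack(A)
def box(x0,x1,y0,y1,z0,z1): 
    return P[(P[:,0]>x0)&(P[:,0]<x1)&(P[:,1]>y0)&(P[:,1]<y1)&(P[:,2]>z0)&(P[:,2]<z1)]
rod=box(.465,.5,-.04,0,.04,.19);print("rod",len(rod),np.median(rod,0))
for z0,z1 in [(.155,.205),(.155,.19),(.19,.207)]:
    q=box(.395,.455,-.03,.04,z0,z1); c=q[:,:2].mean(0); w,v=np.linalg.eigh(np.cov(q[:,:2].T)); print(z0,z1,len(q),c,np.sqrt(w),v[:,1])
    print(cv2.minAreaRect((q[:,:2]*1000).astype(np.float32)))
q=box(.395,.455,-.03,.04,.16,.19)
print(np.round(q[np.argsort(q[:,1])][::6],3).tolist())
# bowl
for z0,z1 in [(.06,.08),(.08,.1),(.1,.125)]:
    q=box(.39,.455,-.03,.04,z0,z1); print("bowl",cv2.minAreaRect((q[:,:2]*1000).astype(np.float32)))
# hook points above .205
q=box(.39,.49,-.04,.04,.205,.25); print(np.round(q[np.argsort(q[:,0])][::8],3).tolist())
# tall obstacles height map z>.1 outside
for z in [(.04,.1),(.1,.2),(.2,.3),(.3,.45)]:
    q=box(.2,.75,-.1,.5,*z); 
    q=q[~((q[:,0]<.49)&(q[:,1]<.05))]
    print("obs",z,len(q),np.round(np.percentile(q[:,:2],[0,1,50,99,100],axis=0),3).tolist() if len(q) else 0)
E
```

```text
rod 207 [ 0.4796382  -0.01605016  0.11998553]
0.155 0.205 201 [ 0.42625397 -0.00313035] [0.0041835  0.00940536] [0.2492852  0.96843012]
((427.67022705078125, -4.235984802246094), (26.95343017578125, 28.57994270324707), 33.43832015991211)
0.155 0.19 133 [ 0.42582648 -0.00110679] [0.00233507 0.00900117] [0.27252706 0.96214812]
((426.31109619140625, -2.5854291915893555), (29.724733352661133, 11.158982276916504), 64.06987762451172)
0.19 0.207 93 [ 0.4280401  -0.00625853] [0.007037   0.00889844] [0.48972887 0.87187478]
((430.74969482421875, -6.949939727783203), (28.990339279174805, 32.04108810424805), 40.776939392089844)
[[0.424, -0.017, 0.183], [0.423, -0.016, 0.181], [0.424, -0.014, 0.185], [0.423, -0.013, 0.177], [0.422, -0.012, 0.178], [0.423, -0.009, 0.168], [0.422, -0.007, 0.169], [0.423, -0.004, 0.164], [0.424, -0.002, 0.161], [0.423, -0.001, 0.168], [0.423, 0.001, 0.16], [0.428, 0.001, 0.169], [0.428, 0.004, 0.169], [0.432, 0.005, 0.175], [0.43, 0.007, 0.17], [0.43, 0.008, 0.172], [0.431, 0.008, 0.177], [0.427, 0.009, 0.17], [0.426, 0.01, 0.178], [0.43, 0.012, 0.188]]
bowl ((426.7
[... 524 characters left out ...]
9, -0.005, 0.209], [0.432, 0.004, 0.212], [0.44, -0.007, 0.208], [0.445, -0.007, 0.211], [0.448, -0.01, 0.21], [0.452, -0.008, 0.21], [0.455, -0.011, 0.208], [0.457, -0.003, 0.209], [0.462, -0.007, 0.21], [0.464, -0.014, 0.212], [0.468, -0.013, 0.212], [0.471, -0.01, 0.211], [0.478, -0.018, 0.207]]
obs (0.04, 0.1) 4875 [[0.367, -0.1], [0.37, -0.097], [0.58, 0.146], [0.744, 0.479], [0.75, 0.5]]
obs (0.1, 0.2) 4834 [[0.468, -0.1], [0.473, -0.098], [0.602, 0.026], [0.746, 0.315], [0.75, 0.337]]
obs (0.2, 0.3) 5418 [[0.469, -0.1], [0.473, -0.092], [0.527, 0.171], [0.63, 0.299], [0.749, 0.317]]
obs (0.3, 0.45) 10452 [[0.495, -0.099], [0.498, -0.059], [0.548, 0.204], [0.747, 0.306], [0.75, 0.329]]
```

>>> step_arm(moves=[[0,0,-0.03,0,0,-0.077,0.085],[-0.023,-0.033,-0.015,0,0,0,0.085],[-0.023,-0.033,-0.01,0,0,0,0.085],[-0.023,-0.033,-0.01,0,0,0,0.085],[-0.023,-0.033,-0.01,0,0,0,0.085],[-0.023,-0.033,-0.01,0,0,0,0.085],[-0.023,-0.033,-0.01,0,0,0,0.085],[-0.023,-0.033,-0.01,0,0,0,0.085]])

```text
time: 1.95
tool_pos: [0.3036, 0.3232, 0.3071]
tool_rot: [0.0, 0.13, 0.991, 0.0]
contact_force: [1.1, 0.2, -0.4]
gripper_width: 1.001
```

>>> step_arm(moves=[[-0.023,-0.033,0,0,0,0,0.085],[-0.023,-0.033,0,0,0,0,0.085],[-0.023,-0.033,0,0,0,0,0.085],[-0.023,-0.033,0,0,0,0,0.085],[-0.023,-0.033,0,0,0,0,0.085],[-0.023,-0.033,0,0,0,0,0.085],[-0.023,-0.033,0,0,0,0,0.085],[0,0,0,0,0,0,0.085]])

```text
time: 2.75
tool_pos: [0.4, 0.0563, 0.3064]
tool_rot: [0.0, 0.134, 0.991, -0.001]
contact_force: [-0.9, 0.6, 0.0]
gripper_width: 0.998
```

```bash
python3 - <<'E'
from h import *
s=state(); im,d=grab_frame("wrist"); cv2.imwrite("pics/w1.png",im[:,:,::-1]); W=cloud("wrist",d); np.save("pics/w1.npy",W)
print(s["tool_pos"],s["tool_rot"])
rs=cut_out("wrist","scoop_grip")
for r in rs[:2]: 
    P=W[r["mask"]]; P=P[~np.isnan(P[:,0])]
    print(r["conf"],r["point"],np.round(np.percentile(P,[3,50,97],axis=0),3).tolist())
    for a,b in[(.16,.19),(.19,.206),(.206,.214),(.05,.12)]:
        q=P[(P[:,2]>a)&(P[:,2]<b)]
        if len(q)>4: print(a,len(q),cv2.minAreaRect((q[:,:2]*1000).astype(np.float32)))
E
```

```text
[0.39995572 0.05626594 0.30636834] [ 7.65406476e-05  1.34075525e-01  9.90970914e-01 -6.28083952e-04]
0.69 [60.8, 301.6] [[0.468, -0.356, 0.016], [0.477, -0.25, 0.092], [0.62, -0.221, 0.135]]
0.05 2819 ((473.578125, -287.61151123046875), (157.15670776367188, 47.80340576171875), 68.71397399902344)
0.62 [234.5, 220.2] [[0.41, -0.034, 0.007], [0.424, 0.002, 0.131], [0.477, 0.022, 0.212]]
0.16 318 ((427.5808410644531, 0.353271484375), (31.136381149291992, 11.3145112991333), 66.35302734375)
0.19 188 ((429.63909912109375, -0.513916015625), (31.418655395507812, 12.079804420471191), 74.64165496826172)
0.206 294 ((425.6150817871094, 2.1973838806152344), (21.781009674072266, 22.468055725097656), 41.718048095703125)
0.05 116 ((445.7528381347656, -3.749786376953125), (41.58871078491211, 68.93179321289062), 75.68035888671875)
```

View pics/w1.png

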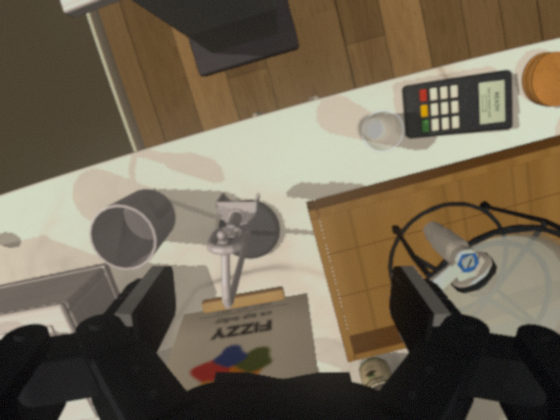

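>>> step_arm(moves=[[-0.021,-0.024,0,0,0,0,0.085],[-0.021,-0.024,0,0,0,0,0.085],[0,0,0.03,0,0,0,0.085],[0,0,0.03,0,0,0,0.085],[0,0,0,0,0,0,0.085],[0,0,0,0,0,0,0.085]])

```text
time: 3.45
tool_pos: [0.4271, 0.0038, 0.2468]
tool_rot: [-0.0, 0.129, 0.992, 0.0]
contact_force: [-0.3, 0.3, 0.4]
gripper_width: 0.997
```

```bash
python3 - <<'E'
from h import *
s=state(); im,d=grab_frame("wrist"); cv2.imwrite("pics/w2.png",im[:,:,::-1]); W=cloud("wrist",d)
print(s["tool_pos"],s["tool_rot"])
P=W.reshape(-1,3); T=s["tool_pos"]; Rm=R.from_quat(np.array(s["tool_rot"])[[1,2,3,0]]).as_matrix()
L=(P-T)@Rm
for a,b in[(.16,.19),(.19,.204)]:
    m=(P[:,2]>a)&(P[:,2]<b)&(np.abs(L[:,0])<.025)&(np.abs(L[:,1])<.03)
    q=L[m]; print(a,len(q),np.round(np.percentile(q[:,:2],[2,50,98],axis=0)*1000,1).tolist(),cv2.minAreaRect((q[:,:2]*1000).astype(np.float32)))
im,d=grab_frame("scene"); cv2.imwrite("pics/s2.png",im[:,:,::-1])
E
```

```text
[0.4270605  0.00378817 0.24679016] [-2.43333693e-04  1.29459363e-01  9.91584693e-01  1.04340370e-04]
0.16 376 [[-6.4, -19.9], [-0.6, -3.9], [2.2, 9.3]] ((-2.581007719039917, -5.33381462097168), (9.9834623336792, 31.353670120239258), 7.162748336791992)
0.19 175 [[-4.7, -21.3], [-0.9, 2.7], [-0.0, 9.7]] ((-1.594193935394287, -5.507118225097656), (8.042588233947754, 31.682966232299805), 1.8256322145462036)
```

View pics/w2.png

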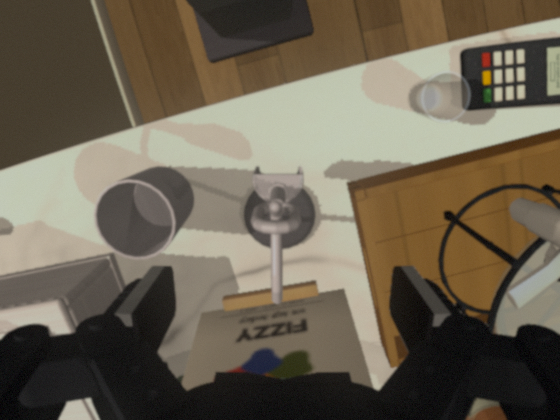

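>>> step_arm(moves=[[-0.002,-0.0055,0.02,0,0,0,0.085],[0,0,0.03,0,0,0,0.085],[0,0,0.03,0,0,0,0.085],[0,0,0,0,0,0,0.06],[0,0,0,0,0,0,0.05]])

```text
time: 4.05
tool_pos: [0.4285, -0.0031, 0.1682]
tool_rot: [0.001, 0.13, 0.991, -0.0]
contact_force: [-0.3, 0.5, 0.9]
gripper_width: 0.685
```

```bash
python3 - <<'E'
from h import *
s=state(); im,d=grab_frame("wrist"); cv2.imwrite("pics/w3.png",im[:,:,::-1]);W=cloud("wrist",d)
print(s["tool_pos"],s["tool_rot"],s["gripper_width"])
P=W.reshape(-1,3); T=s["tool_pos"]; Rm=R.from_quat(np.array(s["tool_rot"])[[1,2,3,0]]).as_matrix()
L=(P-T)@Rm
for a,b in[(.165,.19),(.19,.204)]:
    m=(P[:,2]>a)&(P[:,2]<b)&(np.abs(L[:,0])<.025)&(np.abs(L[:,1])<.02)
    q=L[m]; print(a,len(q),np.round(np.percentile(q[:,:2],[2,50,98],axis=0)*1000,1).tolist())
im,d=grab_frame("scene"); cv2.imwrite("pics/s3.png",cv2.resize(im[150:300,170:350,::-1],(720,600)))
E
```

```text
[ 0.42851053 -0.00307716  0.16817858] [ 8.08390203e-04  1.30257357e-01  9.91479886e-01 -4.86766474e-05] 0.6853828008886638
0.165 1026 [[-2.1, -13.9], [2.8, 0.9], [5.4, 15.3]]
0.19 549 [[-2.0, -14.7], [2.9, 4.2], [3.9, 16.1]]
```

View pics/w3.png

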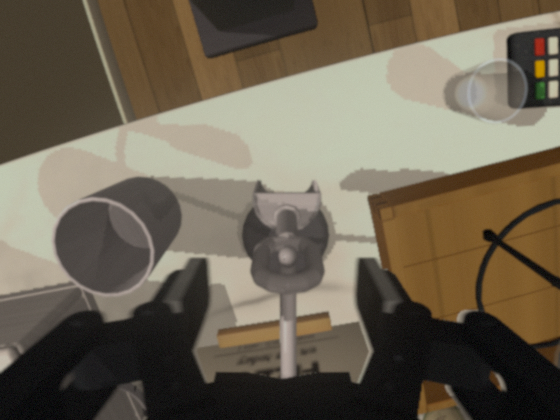

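View pics/s3.png

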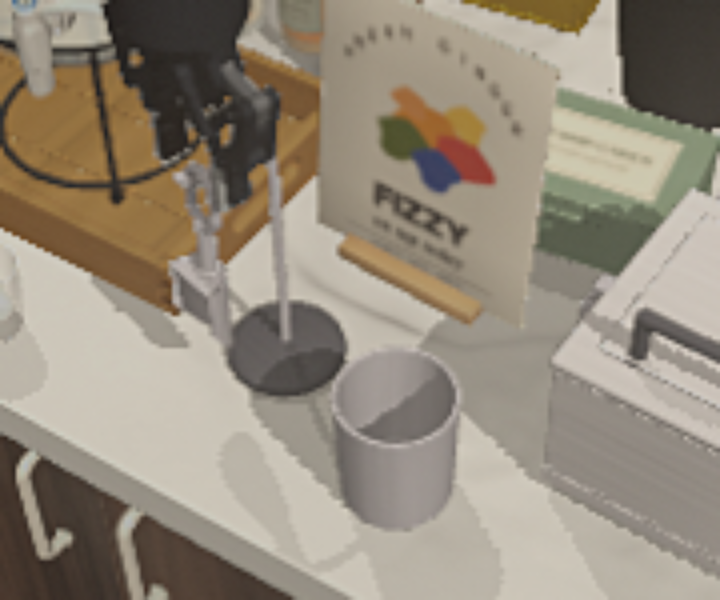

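>>> step_arm(moves=[[0.001,0.0005,0.001,0,0,0,0.03],[0,0,0,0,0,0,0.015],[0,0,0,0,0,0,0.0],[0,0,0,0,0,0,0.0],[0,0,0,0,0,0,0.0]])

```text
time: 4.65
tool_pos: [0.4285, -0.0028, 0.1683]
tool_rot: [0.002, 0.131, 0.991, -0.0]
contact_force: [-0.3, -1.0, 5.2]
gripper_width: 0.302
```

```bash
python3 - <<'E'
from h import *
s=state(); im,d=grab_frame("wrist"); cv2.imwrite("pics/w4.png",im[:,:,::-1]);W=cloud("wrist",d)
print(s)
E
```

```text
{'time': 4.65, 'joint_pos': array([-1.80396783e-01, -4.32715224e-01,  2.08918862e+00, -1.40092664e-04,
        1.48051495e+00, -1.48940071e+00]), 'joint_vel': array([-1.78229487e-03, -8.66608015e-06,  1.01317796e-03,  2.74810362e-03,
        1.90434891e-03, -3.15000994e-04]), 'joint_efforts': array([ 1.52762438e-02, -1.63945502e+01, -3.39209712e+01, -5.68243049e-03,
       -4.72008612e-02,  1.74252225e-03]), 'tool_pos': array([ 0.42854802, -0.0027783 ,  0.1682627 ]), 'tool_rot': array([ 2.29588029e-03,  1.30516277e-01,  9.91443491e-01, -1.83601322e-04]), 'contact_force': array([-0.2911033 , -0.98503678,  5.23219114]), 'ft_torque': array([-0.01410638,  0.01421986,  0.00103754]), 'gripper_width': 0.302320946499922}
```

View pics/w4.png

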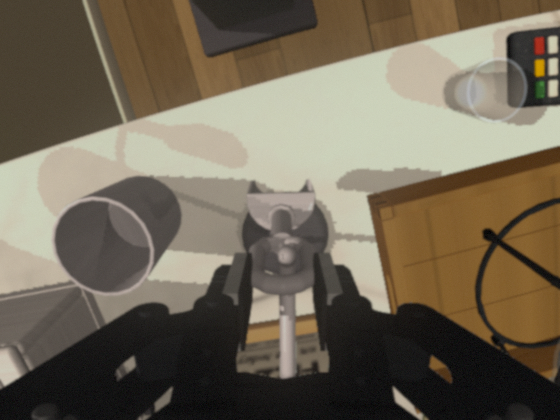

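>>> step_arm(moves=[[0,0,-0.005,0,0,0,0.0],[0,0,-0.005,0,0,0,0.0],[0,0,0,0,0,0,0.0]])

```text
time: 5.0
tool_pos: [0.4273, -0.0025, 0.1764]
tool_rot: [0.001, 0.131, 0.991, -0.0]
contact_force: [-0.4, 0.6, -0.1]
gripper_width: 0.299
```

```bash
python3 - <<'E'
from h import *
s=state(); im,d=grab_frame("scene");print(s["tool_pos"],s["contact_force"],s["gripper_width"])
im2,d2=grab_frame("side")
cv2.imwrite("pics/s5.png",np.hstack([cv2.resize(im[160:260,190:290,::-1],(400,400),interpolation=2),cv2.resize(im2[180:280,180:280,::-1],(400,400),interpolation=2)]))
W=cloud("scene",d).reshape(-1,3)
q=W[(abs(W[:,0]-.425)<.03)&(abs(W[:,1])<.03)&(W[:,2]>.03)&(W[:,2]<.15)]
print(np.percentile(q[:,2],[0,2,5,50]))
E
```

```text
[ 0.42733076 -0.00253337  0.17636916] [-0.40095325  0.61851744 -0.07595676] 0.29869670663554315
[0.06828106 0.07781267 0.0813349  0.12313063]
```

View pics/s5.png

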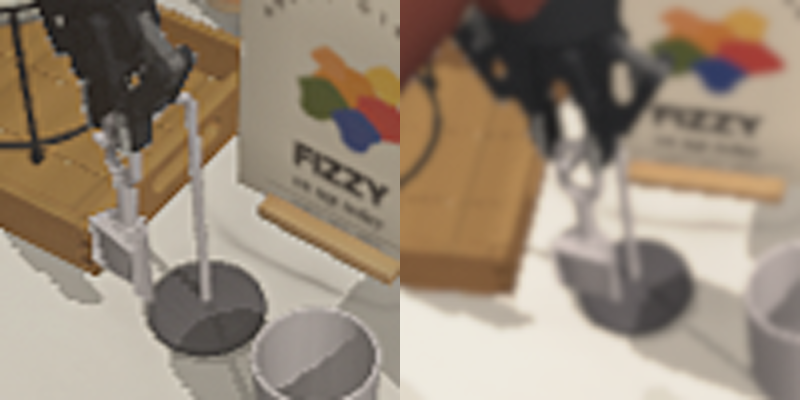

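>>> step_arm(moves=[[0,0,-0.006,0,0,0,0.0],[0,0,-0.006,0,0,0,0.0],[0,0,0,0,0,0,0.0]])

```text
time: 5.4
tool_pos: [0.4277, -0.0026, 0.1888]
tool_rot: [0.001, 0.131, 0.991, -0.0]
contact_force: [-1.0, -0.4, -1.4]
gripper_width: 0.298
```

```bash
python3 - <<'E'
from h import *
s=state(); im,d=grab_frame("scene");print(s["tool_pos"],s["contact_force"],s["gripper_width"])
im2,d2=grab_frame("wrist")
cv2.imwrite("pics/s6.png",np.hstack([cv2.resize(im[160:260,190:290,::-1],(400,400),interpolation=2),cv2.resize(im2[170:320,200:350,::-1],(400,400),interpolation=2)]))
W=cloud("scene",d).reshape(-1,3)
q=W[(abs(W[:,0]-.425)<.03)&(abs(W[:,1])<.03)&(W[:,2]>.03)&(W[:,2]<.15)]
print(np.percentile(q[:,2],[0,2,5,50]))
E
```

```text
[ 0.42768366 -0.00259229  0.18883579] [-0.9662836  -0.38832368 -1.36843588] 0.2977681299066284
[0.08159326 0.08912414 0.09438816 0.12886651]
```

View pics/s6.png

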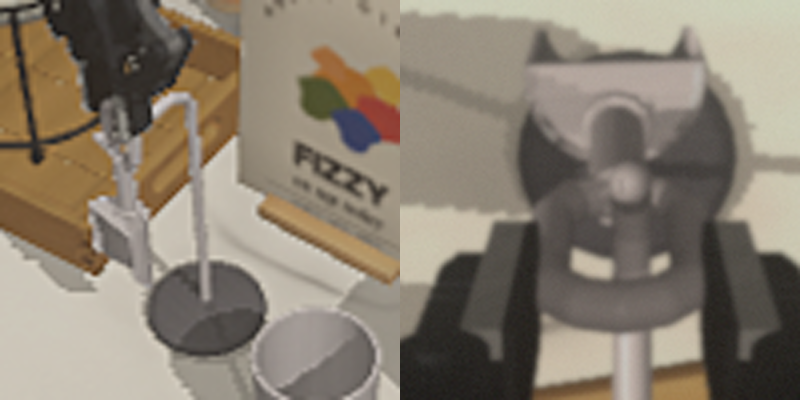

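>>> step_arm(moves=[[0.007,0,0,0,0,0,0.0],[0.007,0,0,0,0,0,0.0],[0.008,0,0,0,0,0,0.0]])

```text
time: 5.8
tool_pos: [0.4049, 0.0034, 0.1872]
tool_rot: [-0.0, 0.131, 0.991, 0.0]
contact_force: [-0.2, -0.3, -1.4]
gripper_width: 0.298
```

```bash
python3 - <<'E'
from h import *
s=state(); im,d=grab_frame("scene");print(s["tool_pos"],s["contact_force"],s["gripper_width"])
im2,d2=grab_frame("wrist")
cv2.imwrite("pics/s7.png",np.hstack([cv2.resize(im[160:260,190:290,::-1],(400,400),interpolation=2),cv2.resize(im2[170:320,200:350,::-1],(400,400),interpolation=2)]))
E
```

```text
[0.40488109 0.00344757 0.18719163] [-0.24659388 -0.30482217 -1.37571256] 0.2982290549985307
```

View pics/s7.png

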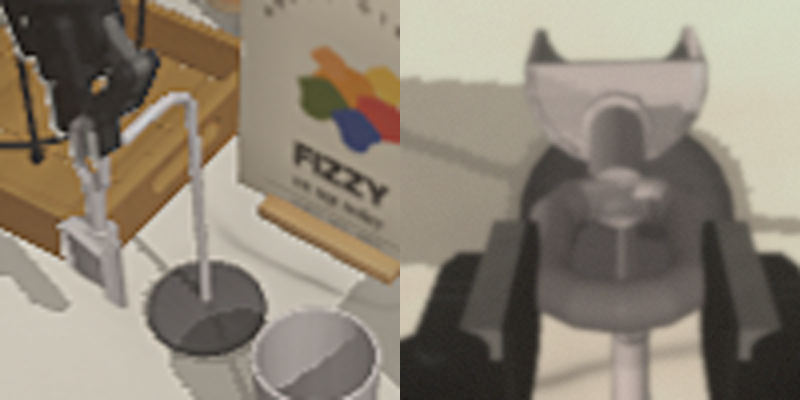

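>>> step_arm(moves=[[0.01,0,0,0,0,0,0.0],[0.01,0,0,0,0,0,0.0],[0.01,0,0,0,0,0,0.0],[0,0,-0.02,0,0,0,0.0],[0,0,-0.03,0,0,0,0.0],[0,0,-0.02,0,0,0,0],[0,0,0,0,0,0,0]])

```text
time: 6.6
tool_pos: [0.378, 0.0108, 0.2611]
tool_rot: [0.003, 0.131, 0.991, -0.0]
contact_force: [0.3, -0.2, -0.7]
gripper_width: 0.298
```

```bash
python3 - <<'E'
from h import *
s=state(); im,d=grab_frame("scene");print(s["tool_pos"],s["contact_force"],s["gripper_width"])
im2,d2=grab_frame("side")
cv2.imwrite("pics/s8.png",np.hstack([cv2.resize(im[130:290,150:310,::-1],(400,400),interpolation=2),cv2.resize(im2[150:310,170:330,::-1],(400,400),interpolation=2)]))
P=np.vstack([cloud("scene",d).reshape(-1,3),cloud("side",d2).reshape(-1,3)])
q=P[(abs(P[:,0]-.375)<.05)&(abs(P[:,1]-.01)<.05)&(P[:,2]>.08)&(P[:,2]<.19)]
for a in np.arange(.11,.24,.02):
    r=q[(q[:,2]>a)&(q[:,2]<a+.02)]
    if len(r)>4: print(round(a,3),len(r),np.round(r.mean(0),4),cv2.minAreaRect((r[:,:2]*1000).astype(np.float32)))
print(np.percentile(q[:,2],[0,1,3]))
E
```

```text
[0.37797126 0.01084094 0.26113151] [ 0.28423749 -0.2441214  -0.6881964 ] 0.2983628154986727
0.13 5 [0.3828 0.0144 0.1472] ((383.0553283691406, 15.839059829711914), (2.2121942043304443, 17.064748764038086), 0.04621142894029617)
0.15 81 [0.3789 0.0152 0.1625] ((375.4273376464844, 9.543373107910156), (38.954402923583984, 16.02287483215332), 78.22062683105469)
0.17 141 [0.373  0.0151 0.1801] ((371.7400817871094, 11.008939743041992), (43.00662612915039, 23.63277816772461), 75.51495361328125)
[0.14398194 0.14813585 0.15126444]
```

View pics/s8.png

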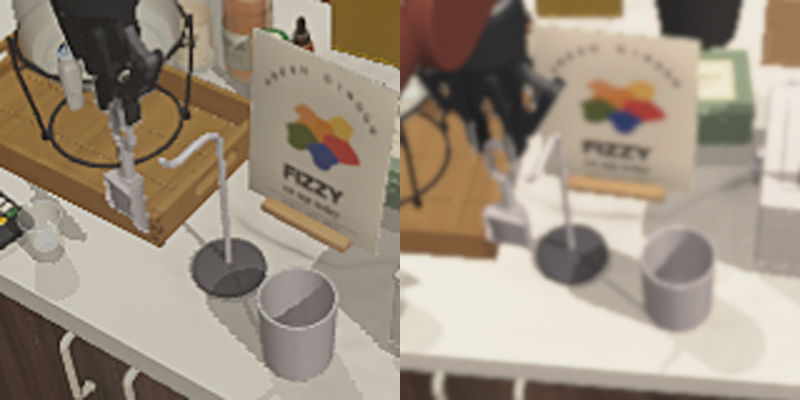

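>>> step_arm(moves=[[-0.0065,-0.024,-0.005,0,0,0,0.0],[-0.0065,-0.024,-0.005,0,0,0,0.0],[-0.0065,-0.024,0,0,0,0,0.0],[-0.0065,-0.024,0,0,0,0,0.0],[-0.015,-0.009,0,0,0,0,0.0],[-0.015,-0.009,0,0,0,0,0],[-0.015,-0.009,0,0,0,0,0],[-0.015,-0.009,0,0,0,0,0]])

```text
time: 7.5
tool_pos: [0.4251, -0.1389, 0.2649]
tool_rot: [-0.002, 0.131, 0.991, 0.001]
contact_force: [0.8, 0.7, -2.1]
gripper_width: 0.297
```

>>> step_arm(moves=[[0,0,0,0,0,0,0.0],[0,0,0,0,0,0,0]])

```text
time: 7.7
tool_pos: [0.4247, -0.1382, 0.2657]
tool_rot: [-0.002, 0.131, 0.991, 0.001]
contact_force: [-0.8, 0.1, -1.3]
gripper_width: 0.3
```

```bash
python3 - <<'E'
from h import *
s=state(); im,d=grab_frame("scene");print(s["tool_pos"],s["contact_force"],s["gripper_width"])
im2,d2=grab_frame("side")
im3,d3=grab_frame("wrist"); cv2.imwrite("pics/w9.png",im3[:,:,::-1])
cv2.imwrite("pics/s9.png",np.hstack([cv2.resize(im[130:290,190:350,::-1],(400,400),interpolation=2),cv2.resize(im2[150:310,190:350,::-1],(400,400),interpolation=2)]))
C=[cloud("scene",d).reshape(-1,3),cloud("side",d2).reshape(-1,3)]
P=np.vstack(C)
T=s["tool_pos"]
q=P[(abs(P[:,0]-T[0])<.05)&(abs(P[:,1]-T[1])<.05)&(P[:,2]>.11)&(P[:,2]<.22)]
for a in np.arange(.13,.2,.02):
    r=q[(q[:,2]>a)&(q[:,2]<a+.02)]
    if len(r)>4: print(round(a,3),len(r),np.round(r.mean(0),4),cv2.minAreaRect((r[:,:2]*1000).astype(np.float32)))
print(np.percentile(q[:,2],[0,1,3]))
for W in C+[cloud("wrist",d3).reshape(-1,3)]:
    q=W[(W[:,0]>.36)&(W[:,0]<.49)&(W[:,1]>-.2)&(W[:,1]<-.09)&(W[:,2]>.085)&(W[:,2]<.1)]
    print("cup",len(q),cv2.minEnclosingCircle((q[:,:2]*1000).astype(np.float32)))
E
```

```text
[ 0.4247133  -0.13824966  0.26566201] [-0.79354718  0.1493989  -1.27582058] 0.2998117332272357
0.15 72 [ 0.4293 -0.1356  0.1632] ((427.86846923828125, -138.29217529296875), (34.58539962768555, 11.662392616271973), 86.98226928710938)
0.17 155 [ 0.4246 -0.1346  0.1809] ((420.8971252441406, -138.60845947265625), (41.97856521606445, 23.339677810668945), 76.64554595947266)
0.19 108 [ 0.4169 -0.1349  0.1988] ((419.2560729980469, -139.1007080078125), (43.530208587646484, 23.271320343017578), 74.71920776367188)
[0.15301679 0.15568035 0.15852821]
cup 218 ((425.9219665527344, -142.38467407226562), 41.04225158691406)
cup 155 ((426.6842956542969, -141.5730743408203), 40.791175842285156)
cup 623 ((426.5303649902344, -142.64517211914062), 39.95357894897461)
```

View pics/s9.png

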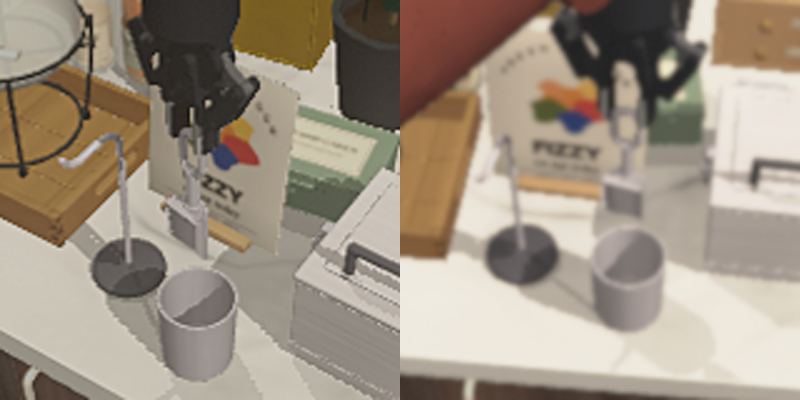

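View pics/w9.png

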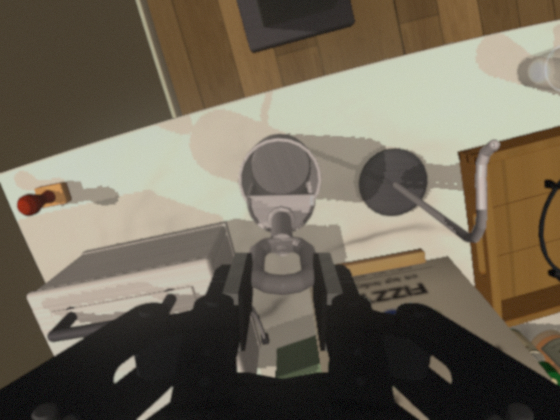

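>>> step_arm(moves=[[-0.003,-0.0025,0.02,0,0,0,0.0],[0,0,0.03,0,0,0,0.0],[0,0,0.03,0,0,0,0.0],[0,0,0.025,0,0,0,0.0],[0,0,0.02,0,0,0,0.0],[0,0,0.01,0,0,0,0],[0,0,0,0,0,0,0],[0,0,0,0,0,0,0]])

```text
time: 8.65
tool_pos: [0.4284, -0.1421, 0.1335]
tool_rot: [0.001, 0.13, 0.991, -0.0]
contact_force: [0.8, -0.3, -0.5]
gripper_width: 0.298
```

```bash
python3 - <<'E'
from h import *
s=state(); im,d=grab_frame("scene");print(s["tool_pos"],s["tool_rot"],s["contact_force"],s["gripper_width"])
im2,d2=grab_frame("wrist")
cv2.imwrite("pics/s10.png",np.hstack([cv2.resize(im[150:300,190:340,::-1],(400,400),interpolation=2),cv2.resize(im2[120:320,180:380,::-1],(400,400),interpolation=2)]))
for W in [cloud("scene",d).reshape(-1,3),cloud("wrist",d2).reshape(-1,3)]:
    q=W[(W[:,0]>.36)&(W[:,0]<.49)&(W[:,1]>-.2)&(W[:,1]<-.09)&(W[:,2]>.085)&(W[:,2]<.1)]
    print("cup",len(q),cv2.minEnclosingCircle((q[:,:2]*1000).astype(np.float32)))
E
```

```text
[ 0.42836403 -0.14205235  0.13354175] [ 7.02932274e-04  1.30397779e-01  9.91461478e-01 -2.51915954e-04] [ 0.78316893 -0.3000736  -0.4803124 ] 0.29800214716152457
cup 314 ((425.4977722167969, -141.36663818359375), 40.877079010009766)
cup 3978 ((426.0467834472656, -142.77774047851562), 39.9315299987793)
```

View pics/s10.png

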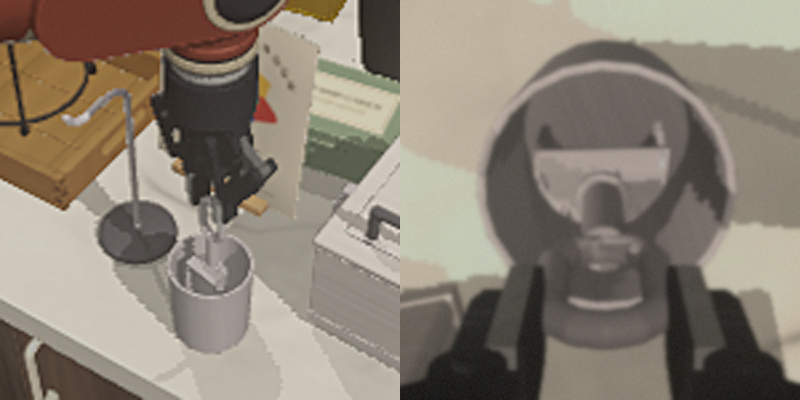

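Scoop is centred inside the cup. Lowering the rest slowly.

>>> step_arm(moves=[[0,0,0.006,0,0,0,0.0],[0,0,0.004,0,0,0,0.0],[0,0,0,0,0,0,0.0],[0,0,0,0,0,0,0.0]])

```text
time: 9.15
tool_pos: [0.4277, -0.1419, 0.1223]
tool_rot: [-0.0, 0.131, 0.991, 0.0]
contact_force: [-0.2, -0.3, -0.3]
gripper_width: 0.299
```

>>> step_arm(moves=[[0,0,0.002,0,0,0,0.0],[0,0,0,0,0,0,0.0]])

```text
time: 9.35
tool_pos: [0.4278, -0.1419, 0.1203]
tool_rot: [-0.0, 0.131, 0.991, 0.0]
contact_force: [-0.1, -0.5, -1.7]
gripper_width: 0.298
```

>>> step_arm(moves=[[0,0,0.002,0,0,0,0.0],[0,0,0,0,0,0,0.0]])

```text
time: 9.55
tool_pos: [0.4278, -0.1419, 0.1182]
tool_rot: [-0.0, 0.131, 0.991, 0.0]
contact_force: [0.6, -0.3, -1.8]
gripper_width: 0.298
```

>>> step_arm(moves=[[0,0,0.002,0,0,0,0.0],[0,0,0,0,0,0,0.0]])

```text
time: 9.75
tool_pos: [0.4284, -0.1422, 0.1172]
tool_rot: [0.001, 0.131, 0.991, -0.0]
contact_force: [0.3, 1.2, 1.7]
gripper_width: 0.295
```

>>> step_arm(moves=[[0,0,0,0,0,0,0.04],[0,0,0,0,0,0,0.05],[0,0,0,0,0,0,0.06],[0,0,0,0,0,0,0.085],[0,0,0,0,0,0,0.085],[0,0,0,0,0,0,0.085]])

```text
time: 10.35
tool_pos: [0.4279, -0.142, 0.1165]
tool_rot: [-0.0, 0.131, 0.991, -0.0]
contact_force: [-0.3, 0.7, 0.0]
gripper_width: 0.994
```

```bash
python3 - <<'E'
from h import *
s=state(); im,d=grab_frame("scene");print(s["tool_pos"],s["tool_rot"],s["contact_force"],s["gripper_width"])
im2,d2=grab_frame("wrist")
cv2.imwrite("pics/s11.png",np.hstack([cv2.resize(im[150:300,190:340,::-1],(400,400),interpolation=2),cv2.resize(im2[120:320,180:380,::-1],(400,400),interpolation=2)]))
E
```

```text
[ 0.42789638 -0.1419768   0.11647917] [-1.69905020e-05  1.30541666e-01  9.91442824e-01 -5.99491170e-06] [-0.28195667  0.71112045  0.00193137] 0.9939278447427742
```

View pics/s11.png

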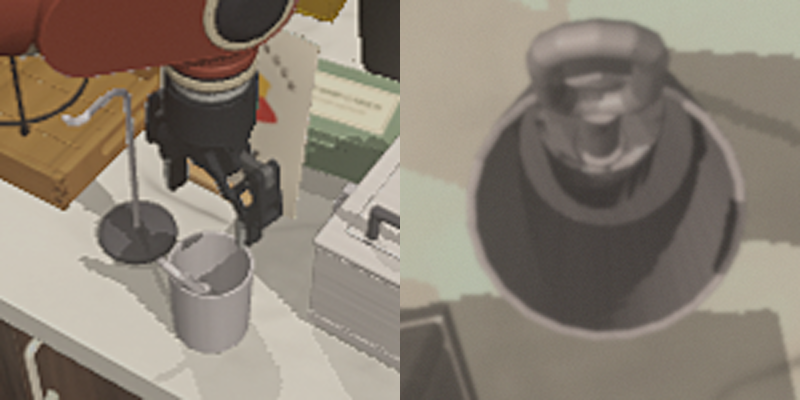

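>>> step_arm(moves=[[0,0,-0.02,0,0,0,0.085],[0,0,-0.04,0,0,0,0.085],[0,0,-0.04,0,0,0,0.085],[0,0,-0.04,0,0,0,0.085],[0,0,-0.04,0,0,0,0.085],[0,0,-0.01,0,0,0,0.085]])

```text
time: 11.05
tool_pos: [0.4296, -0.1428, 0.3125]
tool_rot: [0.004, 0.131, 0.991, -0.002]
contact_force: [0.6, -0.2, -1.2]
gripper_width: 0.996
```

```bash
python3 - <<'E'
from h import *
s=state(); im,d=grab_frame("scene");print(s["tool_pos"],s["tool_rot"],s["contact_force"],s["gripper_width"])
im2,d2=grab_frame("wrist"); im3,d3=grab_frame("side")
cv2.imwrite("pics/s12.png",np.hstack([cv2.resize(im[200:300,220:320,::-1],(400,400),interpolation=2),cv2.resize(im2[80:320,160:400,::-1],(400,400),interpolation=2)]))
for n,W in zip("swd",[cloud("scene",d).reshape(-1,3),cloud("wrist",d2).reshape(-1,3),cloud("side",d3).reshape(-1,3)]):
    q=W[(W[:,0]>.34)&(W[:,0]<.49)&(W[:,1]>-.2)&(W[:,1]<-.09)&(W[:,2]>.086)&(W[:,2]<.096)]
    print(n,"cup",len(q),cv2.minEnclosingCircle((q[:,:2]*1000).astype(np.float32)))
    q=W[(W[:,0]>.3)&(W[:,0]<.49)&(W[:,1]>-.2)&(W[:,1]<-.09)&(W[:,2]>.1)&(W[:,2]<.18)]
    print("loop",len(q),q.mean(0),q.min(0),q.max(0))
    q=W[(W[:,0]>.46)&(W[:,0]<.66)&(W[:,1]>-.43)&(W[:,1]<-.2)&(W[:,2]>.155)&(W[:,2]<.19)]
    if len(q):print("bar",len(q),cv2.minAreaRect((q[:,:2]*1000).astype(np.float32)),q[:,2].max())
E
```

```text
[ 0.42959038 -0.14281939  0.31250776] [ 0.00424257  0.1305047   0.99143737 -0.001571  ] [ 0.59758614 -0.21306669 -1.18957421] 0.9955328956215314
s cup 202 ((425.6520080566406, -141.8360595703125), 40.918052673339844)
loop 60 [ 0.37665412 -0.13800316  0.12989382] [ 0.36957972 -0.14891126  0.10023856] [ 0.39748518 -0.11770071  0.14247765]
bar 270 ((495.8841857910156, -319.09930419921875), (114.28052520751953, 13.24011516571045), 88.64314270019531) 0.17819174350420652
w cup 618 ((423.46905517578125, -141.0587158203125), 39.98252487182617)
loop 495 [ 0.37784861 -0.13084028  0.12330862] [ 0.36692085 -0.1485281   0.10012495] [ 0.39447449 -0.11519459  0.13613227]
bar 606 ((494.05078125, -317.6525573730469), (114.56453704833984, 11.092936515808105), 87.17269134521484) 0.16863997455758345
d cup 153 ((426.69140625, -142.29058837890625), 41.487056732177734)
loop 52 [ 0.37741532 -0.13179087  0.12756281] [ 0.36937772 -0.14897897  0.10013747] [ 0.39227249 -0.11713004  0.13929584]
bar 210 ((496.68792724609375, -317.79315185546875), (112.17998504638672, 12.946737289428711), 88.06449127197266) 0.17527802973633821
```

View pics/s12.png

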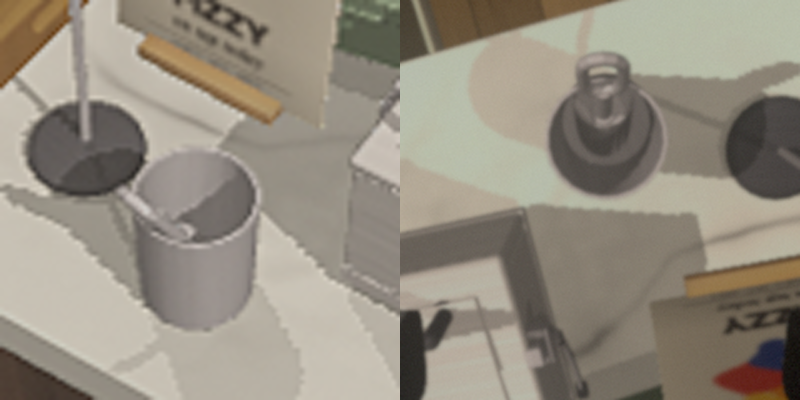

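>>> step_arm(moves=[[0,0,0,0,0,0.145,0.085],[0,0,0,0,0,0.145,0.085],[0,0,0,0,0,0.145,0.085],[0,0,0,0,0,0.145,0.085],[0,0,0,0,0,0.145,0.085],[0,0,0,0,0,0.145,0.085],[0,0,0,0,0,0.145,0.085],[0,0,0,0,0,0.145,0.085]])

```text
time: 12.0
tool_pos: [0.4269, -0.1414, 0.3032]
tool_rot: [-0.003, 0.655, 0.756, -0.001]
contact_force: [0.6, -0.7, 0.1]
gripper_width: 0.994
```

>>> step_arm(moves=[[0,0,0,0,0,0.145,0.085],[-0.043,0.018,0,0,0,0.048,0.085],[-0.043,0.018,0,0,0,0,0.085],[-0.043,0.018,0,0,0,0,0.085],[-0.043,0.018,0,0,0,0,0.085],[0,0,0,0,0,0,0.085],[0,0,0,0,0,0,0.085]])

```text
time: 12.7
tool_pos: [0.4934, -0.3161, 0.3025]
tool_rot: [-0.003, 0.723, 0.691, -0.0]
contact_force: [-0.6, 0.2, -0.9]
gripper_width: 0.995
```

```bash
cat > bar.py <<'E'
from h import *
import sys
s=state(); im,d=grab_frame("wrist"); cv2.imwrite(f"pics/{sys.argv[1]}.png",im[:,:,::-1]); W=cloud("wrist",d)
print(s["tool_pos"],s["tool_rot"])
P=W.reshape(-1,3); T=s["tool_pos"]; Rm=R.from_quat(np.array(s["tool_rot"])[[1,2,3,0]]).as_matrix()
L=(P-T)@Rm
m=(P[:,0]>.46)&(P[:,0]<.55)&(P[:,1]>-.40)&(P[:,1]<-.24)&(P[:,2]>.156)&(P[:,2]<.18)
q=L[m]; print(len(q),np.round(np.percentile(q,[2,50,98],axis=0)*1000,1).tolist(),cv2.minAreaRect((q[:,:2]*1000).astype(np.float32)))
print(np.median(P[m],axis=0),Rm.round(3).tolist())
E
python3 bar.py w13
```

```text
[ 0.49341738 -0.31613801  0.30254599] [-3.31132647e-03  7.22942903e-01  6.90899798e-01 -2.50261642e-04]
1693 [[-56.0, 0.2, 126.4], [0.6, 5.2, 128.3], [51.6, 10.7, 132.1]] ((-3.3328857421875, 5.563929557800293), (10.758831977844238, 114.443359375), 89.99047088623047)
[ 0.49805802 -0.31517127  0.17418322] [[0.045, 0.999, -0.005], [0.999, -0.045, 0.004], [0.004, -0.005, -1.0]]
```

View pics/w13.png

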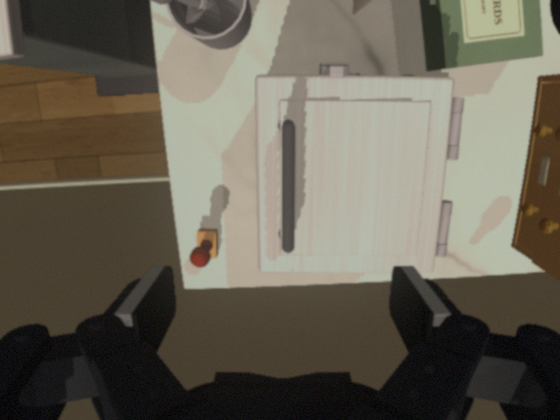

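>>> step_arm(moves=[[-0.003,0.0055,0.03,0,0,0,0.085],[0,0,0.04,0,0,0,0.085],[0,0,0.03,0,0,0,0.085],[0,0,0,0,0,0,0.085],[0,0,0,0,0,0,0.085]])

```text
time: 13.25
tool_pos: [0.4995, -0.3182, 0.2068]
tool_rot: [-0.0, 0.722, 0.692, 0.0]
contact_force: [0.1, 0.4, 0.8]
gripper_width: 0.996
```

```bash
python3 bar.py w14
```

```text
[ 0.49947373 -0.31822798  0.20679423] [-2.49137732e-04  7.22109171e-01  6.91779071e-01  6.41616178e-07]
3277 [[-54.2, -6.0, 30.2], [5.0, -0.8, 32.0], [52.8, 4.4, 35.9]] ((-1.8547897338867188, -0.8965249061584473), (10.888787269592285, 113.58438873291016), 89.87435150146484)
[ 0.49880241 -0.31326143  0.17475627] [[0.043, 0.999, -0.0], [0.999, -0.043, 0.0], [0.0, -0.0, -1.0]]
```

View pics/w14.png

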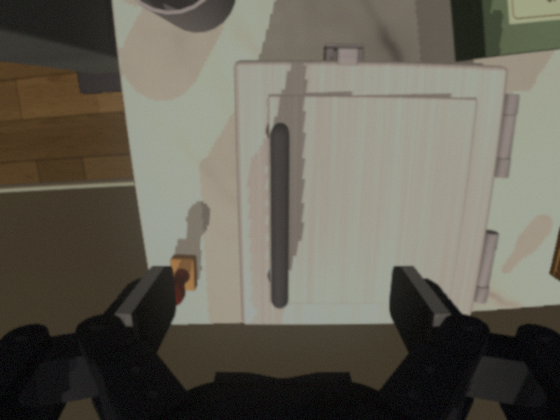

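>>> step_arm(moves=[[-0.001,-0.001,0.02,0,0,0,0.085],[0,0,0.02,0,0,0,0.085],[0,0,0.012,0,0,0,0.085],[0,0,0,0,0,0,0.06],[0,0,0,0,0,0,0.04],[0,0,0,0,0,0,0.02],[0,0,0,0,0,0,0.0],[0,0,0,0,0,0,0.0]])

```text
time: 14.1
tool_pos: [0.499, -0.3206, 0.1554]
tool_rot: [0.001, 0.722, 0.691, 0.0]
contact_force: [0.3, 0.1, 0.5]
gripper_width: 0.143
```

>>> step_arm(moves=[[0,0,0,0,0,0,0.0],[0,0,0,0,0,0,0.0],[0,0,0,0,0,0,0.0]])

```text
time: 14.4
tool_pos: [0.4986, -0.3203, 0.1545]
tool_rot: [-0.0, 0.722, 0.691, -0.0]
contact_force: [0.2, 0.4, -0.7]
gripper_width: 0.003
```

```bash
python3 - <<'E'
from h import *
s=state(); im,d=grab_frame("scene");print(s["tool_pos"],s["tool_rot"],s["contact_force"],s["gripper_width"])
im2,d2=grab_frame("wrist")
cv2.imwrite("pics/s15.png",np.hstack([cv2.resize(im[150:300,270:420,::-1],(400,400),interpolation=2),cv2.resize(im2[:,:,::-1],(400,300))if 0 else cv2.resize(im2[60:360,130:430,::-1],(400,400))]))
E
```

```text
[ 0.49864719 -0.32034396  0.15449605] [-3.84715088e-05  7.22488507e-01  6.91382929e-01 -2.09554970e-05] [ 0.21569313  0.4102736  -0.7213478 ] 0.002995003325432291
```

View pics/s15.png

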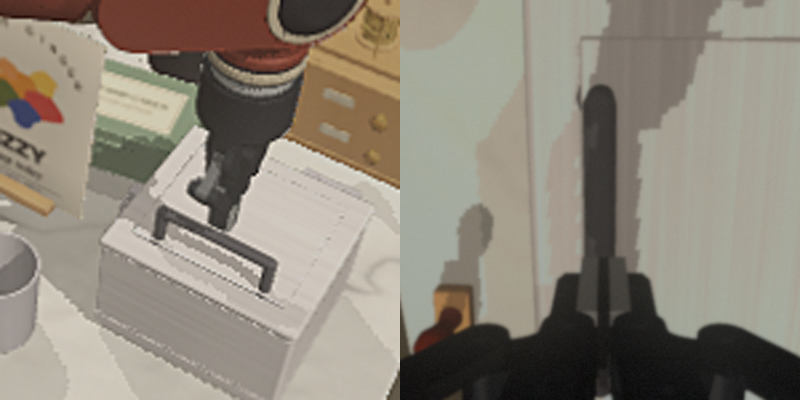

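```bash
python3 - <<'E'
from h import *
im,d=grab_frame("scene");im2,d2=grab_frame("side")
cv2.imwrite("pics/s16.png",np.hstack([cv2.resize(im[195:265,315:385,::-1],(400,400),interpolation=2),cv2.resize(im2[180:250,315:385,::-1],(400,400),interpolation=2)]))
for n,dd in(("scene",d),("side",d2)):
    W=cloud(n,dd).reshape(-1,3)
    q=W[(abs(W[:,0]-.498)<.05)&(abs(W[:,1]+.32)<.07)&(W[:,2]>.145)&(W[:,2]<.2)]
    for a in np.arange(-.385,-.26,.01):
        r=q[(q[:,1]>a)&(q[:,1]<a+.01)]
        if len(r):print(n,round(a,3),len(r),np.round([r.min(0),np.median(r,0),r.max(0)],3).tolist())
E
```

```text
scene -0.385 9 [[0.492, -0.377, 0.149], [0.493, -0.376, 0.16], [0.495, -0.375, 0.173]]
scene -0.375 46 [[0.489, -0.375, 0.145], [0.491, -0.37, 0.166], [0.499, -0.365, 0.176]]
scene -0.365 22 [[0.488, -0.365, 0.168], [0.492, -0.36, 0.173], [0.498, -0.356, 0.176]]
scene -0.355 22 [[0.489, -0.355, 0.167], [0.493, -0.35, 0.173], [0.499, -0.346, 0.177]]
scene -0.345 22 [[0.489, -0.345, 0.166], [0.493, -0.34, 0.174], [0.499, -0.335, 0.176]]
scene -0.335 37 [[0.486, -0.335, 0.168], [0.494, -0.33, 0.176], [0.502, -0.325, 0.199]]
scene -0.325 28 [[0.485, -0.325, 0.167], [0.494, -0.32, 0.174], [0.5, -0.316, 0.199]]
scene -0.315 24 [[0.488, -0.315, 0.168], [0.494, -0.31, 0.174], [0.501, -0.305, 0.2]]
scene -0.305 19 [[0.491, -0.304, 0.169], [0.495, -0.3, 0.174], [0.501, -0.295, 0.177]]
scene -0.295 20 [[0.492, -0.295, 0.165], [0.495, -0.29, 0.174], [0.502, -0.285, 0.177]]
scene -0.285 21 [[0.491, -0.285, 0.167], [0.496, -0.28, 0.173], [0.504, -0.275, 0.176]]
scene -0.275 39 [[0.491, -0.275, 0.146], [0.495, -0.269, 0.167], [0.502, -0.265, 0.177]]
scene -0.265 12 [[0.493, -0.265, 0.148], [0.495, 
[... 379 characters left out ...]
74]]
side -0.335 23 [[0.492, -0.335, 0.163], [0.494, -0.329, 0.171], [0.5, -0.325, 0.198]]
side -0.325 25 [[0.485, -0.325, 0.166], [0.492, -0.32, 0.173], [0.499, -0.315, 0.198]]
side -0.315 35 [[0.485, -0.315, 0.163], [0.495, -0.31, 0.174], [0.506, -0.305, 0.198]]
side -0.305 16 [[0.493, -0.305, 0.165], [0.495, -0.3, 0.17], [0.502, -0.295, 0.174]]
side -0.295 17 [[0.492, -0.295, 0.164], [0.496, -0.29, 0.171], [0.502, -0.285, 0.173]]
side -0.285 17 [[0.493, -0.285, 0.164], [0.497, -0.282, 0.171], [0.502, -0.277, 0.174]]
side -0.275 28 [[0.494, -0.275, 0.146], [0.496, -0.269, 0.166], [0.502, -0.265, 0.174]]
side -0.265 12 [[0.493, -0.265, 0.148], [0.498, -0.264, 0.166], [0.501, -0.261, 0.171]]
```

View pics/s16.png

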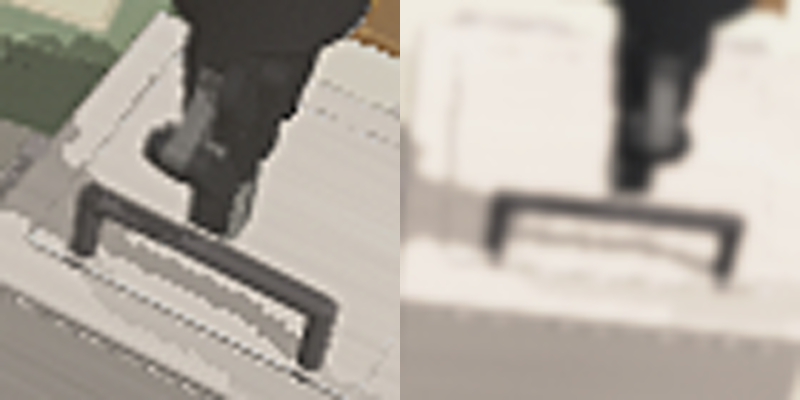

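```bash
python3 - <<'E'
from h import *
for n in("scene","side"):
    im,d=grab_frame(n)
    W=cloud(n,d)
    # walk down image column through finger
    cols=(350,355) if n=="scene" else (352,357)
    for c in cols:
        for r in range(205,245,2) if n=="scene" else range(190,230,2):
            print(n,c,r,np.round(W[r,c],3),im[r,c])
print(state()["joint_pos"])
E
```

```text
scene 350 205 [ 0.462 -0.314  0.304] [59 56 51]
scene 350 207 [ 0.463 -0.315  0.299] [88 84 81]
scene 350 209 [ 0.461 -0.316  0.295] [79 76 71]
scene 350 211 [ 0.458 -0.318  0.293] [118 114 110]
scene 350 213 [ 0.455 -0.319  0.29 ] [119 114 110]
scene 350 215 [ 0.454 -0.321  0.286] [123 119 114]
scene 350 217 [ 0.45  -0.323  0.285] [113 109 105]
scene 350 219 [ 0.451 -0.323  0.278] [91 88 84]
scene 350 221 [ 0.445 -0.326  0.28 ] [68 65 64]
scene 350 223 [ 0.44  -0.328  0.28 ] [78 75 72]
scene 350 225 [ 0.437 -0.33   0.277] [68 66 63]
scene 350 227 [ 0.439 -0.33   0.269] [60 57 53]
scene 350 229 [ 0.485 -0.317  0.213] [61 58 55]
scene 350 231 [ 0.484 -0.318  0.207] [63 60 57]
scene 350 233 [ 0.489 -0.318  0.196] [65 65 62]
scene 350 235 [ 0.532 -0.306  0.14 ] [193 185 174]
scene 350 237 [ 0.497 -0.317  0.174] [101  97  95]
scene 350 239 [ 0.493 -0.319  0.172] [92 86 84]
scene 350 241 [ 0.518 -0.313  0.137] [181 173 163]
scene 350 243 [ 0.512 -0.316  0.137] [161 154 146]
scene 355 205 [ 0.463 -0.324  0.309] [62 59 55]
scene 355 207 [ 0.463 -0.325  0.304] [66 63 60]
scene 355 209 [ 0.46
[... 2215 characters left out ...]
7] [71 70 70]
side 357 206 [ 0.441 -0.311  0.266] [50 49 49]
side 357 208 [ 0.486 -0.321  0.212] [42 41 41]
side 357 210 [ 0.485 -0.322  0.205] [54 52 52]
side 357 212 [ 0.487 -0.324  0.196] [80 77 74]
side 357 214 [ 0.537 -0.335  0.134] [163 152 144]
side 357 216 [ 0.495 -0.327  0.172] [129 121 117]
side 357 218 [ 0.493 -0.328  0.167] [123 115 112]
side 357 220 [ 0.517 -0.334  0.132] [210 197 186]
side 357 222 [ 0.508 -0.333  0.135] [196 182 172]
side 357 224 [ 0.504 -0.334  0.132] [214 200 188]
side 357 226 [ 0.495 -0.333  0.134] [237 229 220]
side 357 228 [ 0.489 -0.333  0.133] [228 219 209]
[-6.96495924e-01  9.79952352e-03  1.73630342e+00 -2.79360643e-05
  1.39554701e+00 -6.52507226e-01]
```

>>> step_arm(moves=[[0,0,0,0,0,0,0.085],[0,0,0,0,0,0,0.085],[0,0,0,0,0,0,0.085],[0,0,0,0,0,0,0.085],[0,0,0,0,0,0,0.085]])

```text
time: 15.2
tool_pos: [0.4987, -0.3203, 0.1545]
tool_rot: [0.0, 0.723, 0.691, -0.0]
contact_force: [-0.0, -0.7, 0.7]
gripper_width: 0.845
```

>>> step_arm(moves=[[0,0,0.015,0,0,0,0.085],[0,0,0.015,0,0,0,0.085],[0,0,0.01,0,0,0,0.085],[0,0,0,0,0,0,0.085],[0,0,0,0,0,0,0.085]])

```text
time: 15.7
tool_pos: [0.4983, -0.3201, 0.1136]
tool_rot: [-0.001, 0.722, 0.691, -0.0]
contact_force: [-0.2, -1.1, 0.5]
gripper_width: 0.996
```

```bash
python3 bar.py w17; python3 - <<'E'
from h import *
im,d=grab_frame("scene");im2,d2=grab_frame("side")
cv2.imwrite("pics/s17.png",np.hstack([cv2.resize(im[185:275,305:395,::-1],(400,400),interpolation=2),cv2.resize(im2[170:260,305:395,::-1],(400,400),interpolation=2)]))
E
```

```text
[ 0.49831934 -0.32005205  0.11362089] [-7.39653092e-04  7.22499561e-01  6.91370978e-01 -9.42429767e-05]
9111 [[-28.4, -5.6, -64.4], [11.2, 0.8, -60.1], [55.8, 46.8, -48.2]] ((11.474830627441406, 22.049753189086914), (91.98278045654297, 55.9769401550293), 0.2002938687801361)
[ 0.49991361 -0.30898086  0.1737086 ] [[0.044, 0.999, -0.001], [0.999, -0.044, 0.001], [0.001, -0.001, -1.0]]
```

View pics/s17.png

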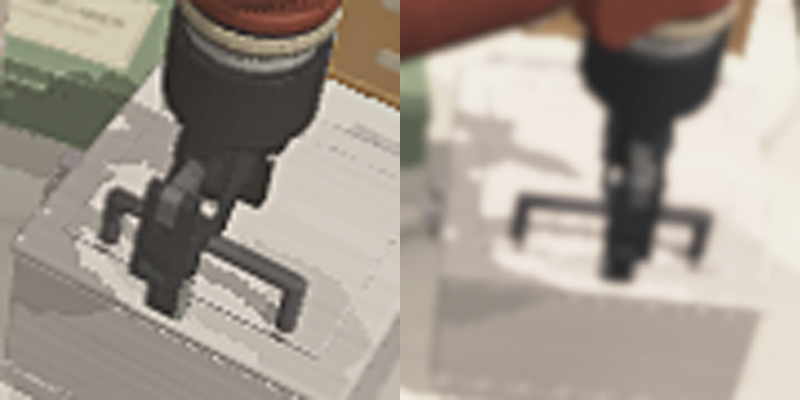

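View pics/w17.png

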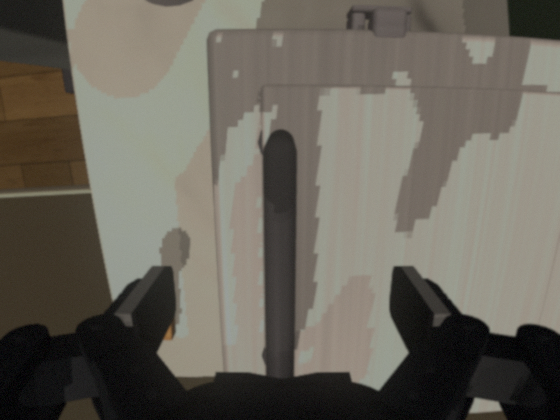

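```bash
python3 - <<'E'
from h import *
im,d=grab_frame("scene");W=cloud("scene",d)
for c in (340,343):
    for r in range(240,262,2): print(c,r,np.round(W[r,c],3),im[r,c])
im,d=grab_frame("side");W=cloud("side",d)
for r in range(222,236,2): print(354,r,np.round(W[r,354],3),im[r,354])
E
```

```text
340 240 [ 0.428 -0.317  0.232] [63 61 59]
340 242 [ 0.437 -0.316  0.216] [62 60 57]
340 244 [ 0.43  -0.318  0.218] [59 57 53]
340 246 [ 0.427 -0.32   0.216] [74 74 71]
340 248 [ 0.424 -0.322  0.213] [63 61 59]
340 250 [ 0.444 -0.316  0.182] [64 61 58]
340 252 [ 0.446 -0.316  0.173] [60 58 54]
340 254 [ 0.445 -0.318  0.168] [53 50 47]
340 256 [ 0.47  -0.311  0.13 ] [210 201 191]
340 258 [ 0.472 -0.311  0.12 ] [132 126 118]
340 260 [ 0.47  -0.312  0.116] [149 141 134]
343 240 [ 0.427 -0.324  0.238] [63 61 58]
343 242 [ 0.427 -0.325  0.232] [65 61 58]
343 244 [ 0.426 -0.326  0.228] [62 59 57]
343 246 [ 0.426 -0.327  0.221] [64 62 60]
343 248 [ 0.423 -0.329  0.218] [65 62 60]
343 250 [ 0.426 -0.328  0.209] [62 59 56]
343 252 [ 0.441 -0.325  0.184] [63 59 57]
343 254 [ 0.442 -0.325  0.176] [56 54 51]
343 256 [ 0.472 -0.317  0.132] [168 159 152]
343 258 [ 0.468 -0.319  0.13 ] [192 184 174]
343 260 [ 0.472 -0.319  0.118] [153 145 137]
354 222 [ 0.44  -0.312  0.212] [44 44 46]
354 224 [ 0.432 -0.312  0.213] [47 48 49]
354 226 [ 0.427 -0.312  0.212] [54 54 56]
354 228 [ 0.427 -0.313  0.205] [44 44 45]
354 230 [ 0.442 -0.317  0.18 ] [43 42 44]
354 232 [ 0.444 -0.318  0.169] [81 77 74]
354 234 [ 0.473 -0.325  0.127] [208 195 185]
```

>>> step_arm(moves=[[0,0,0,0,0,0,0.06],[0,0,0,0,0,0,0.04],[0,0,0,0,0,0,0.02],[0,0,0,0,0,0,0.0],[0,0,0,0,0,0,0.0],[0,0,0,0,0,0,0.0],[0,0,0,0,0,0,0.0]])

```text
time: 16.65
tool_pos: [0.4972, -0.3202, 0.1144]
tool_rot: [-0.002, 0.723, 0.691, -0.001]
contact_force: [-5.4, 0.7, 2.3]
gripper_width: 0.104
```

```bash
python3 - <<'E'
from h import *
print(state()["gripper_width"],state()["contact_force"],state()["tool_pos"])
im,d=grab_frame("scene");im2,d2=grab_frame("wrist")
cv2.imwrite("pics/s18.png",np.hstack([cv2.resize(im[185:275,305:395,::-1],(400,400),interpolation=2),cv2.resize(im2[60:360,130:430,::-1],(400,400),interpolation=2)]))
W=cloud("scene",d)
P=W.reshape(-1,3); q=P[(abs(P[:,0]-.485)<.025)&(abs(P[:,1]+.32)<.009)&(P[:,2]>.14)&(P[:,2]<.165)]; print(len(q),q[:10].round(3))
E
```

```text
0.10389530167455355 [-5.38514041  0.69086326  2.34922008] [ 0.49717772 -0.32022372  0.11443567]
27 [[ 0.48  -0.314  0.161]
 [ 0.481 -0.316  0.162]
 [ 0.48  -0.319  0.164]
 [ 0.485 -0.327  0.164]
 [ 0.488 -0.328  0.163]
 [ 0.481 -0.315  0.157]
 [ 0.481 -0.317  0.158]
 [ 0.482 -0.319  0.159]
 [ 0.483 -0.321  0.158]
 [ 0.486 -0.327  0.16 ]]
```

View pics/s18.png

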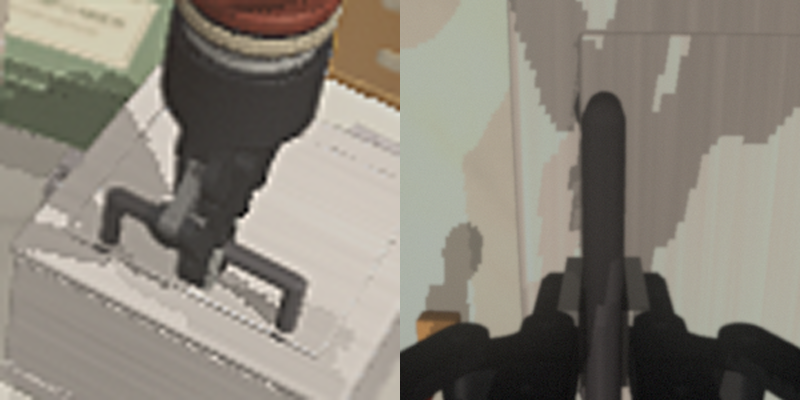

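>>> step_arm(moves=[[0,0.002,-0.007,0,0,0,0.0],[0,0.0024,-0.0066,0,0,0,0.0],[0,0.0026,-0.0067,0,0,0,0.0],[0,0.0029,-0.0065,0,0,0,0.0],[0,0.0032,-0.0064,0,0,0,0.0],[0,0.0034,-0.0062,0,0,0,0.0],[0,0.0037,-0.0061,0,0,0,0.0],[0,0.004,-0.006,0,0,0,0.0]])

```text
time: 17.55
tool_pos: [0.519, -0.3211, 0.1646]
tool_rot: [-0.004, 0.723, 0.691, -0.003]
contact_force: [-12.7, -0.3, -1.3]
gripper_width: 0.107
```

```bash
cat > lid.py <<'E'
from h import *
import sys
s=state();print(s["gripper_width"],s["contact_force"],s["tool_pos"])
im,d=grab_frame("scene");im2,d2=grab_frame("wrist")
cv2.imwrite(f"pics/{sys.argv[1]}.png",np.hstack([cv2.resize(im[160:280,290:410,::-1],(400,400),interpolation=2),cv2.resize(im2[0:300,130:430,::-1],(400,400),interpolation=2)]))
for n,dd in(("scene",d),("wrist",d2)):
    W=cloud(n,dd).reshape(-1,3)
    # lid surface points: in hinge plane coords
    xb=np.array([.999,-.044]); q=W[(W[:,1]>-.41)&(W[:,1]<-.235)&(W[:,2]>.1)&(W[:,2]<.32)]
    u=q[:,:2]@xb; hz=np.array([.655,-.325])@xb; h=hz-u; v=q[:,2]-.125
    ang=np.degrees(np.arctan2(v,h)); m=(h>.06)&(h<.19)
    # candidate fit: histogram of offset for each angle
    best=[]
    for a in np.arange(0,60,.5):
        t=np.radians(a); nrm=-h*np.sin(t)+v*np.cos(t); al=h*np.cos(t)+v*np.sin(t)
        k=(abs(nrm-.0085)<.004)&(al>.03)&(al<.19); best.append((k.sum(),a))
    print(n,sorted(best)[::-1][:4])
E
python3 lid.py s19
```

```text
0.10704937068289277 [-12.66943913  -0.30094889  -1.30863088] [ 0.51900955 -0.32111573  0.16461378]
scene [(np.int64(1748), np.float64(19.5)), (np.int64(1692), np.float64(19.0)), (np.int64(1627), np.float64(20.0)), (np.int64(1361), np.float64(18.5))]
wrist [(np.int64(65534), np.float64(19.0)), (np.int64(65170), np.float64(19.5)), (np.int64(61867), np.float64(20.0)), (np.int64(60484), np.float64(18.5))]
```

View pics/s19.png

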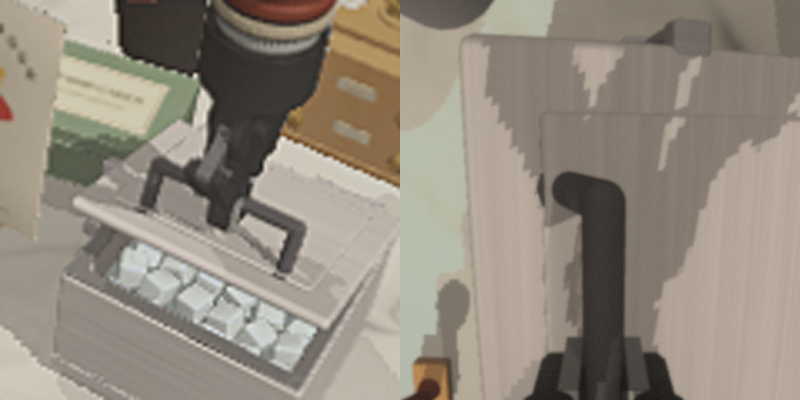

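>>> step_arm(moves=[[0,0.003,-0.0058,0,0,0,0.0],[0,0.0035,-0.0056,0,0,0,0.0],[0,0.0042,-0.0054,0,0,0,0.0],[0,0.0045,-0.0052,0,0,0,0.0],[0,0.005,-0.005,0,0,0,0.0],[0,0.005,-0.0046,0,0,0,0.0],[0,0,0,0,0,0,0.0]])

```text
time: 18.35
tool_pos: [0.546, -0.3224, 0.1968]
tool_rot: [-0.003, 0.723, 0.691, -0.002]
contact_force: [-8.9, -0.3, -2.3]
gripper_width: 0.108
```

```bash
python3 lid.py s20
```

```text
0.10806092223678303 [-8.9045271  -0.31172409 -2.34360422] [ 0.54597347 -0.32235513  0.19677374]
scene [(np.int64(1072), np.float64(33.5)), (np.int64(1028), np.float64(34.0)), (np.int64(997), np.float64(33.0)), (np.int64(900), np.float64(34.5))]
wrist [(np.int64(55815), np.float64(33.0)), (np.int64(55700), np.float64(32.5)), (np.int64(54525), np.float64(33.5)), (np.int64(45452), np.float64(32.0))]
```

View pics/s20.png

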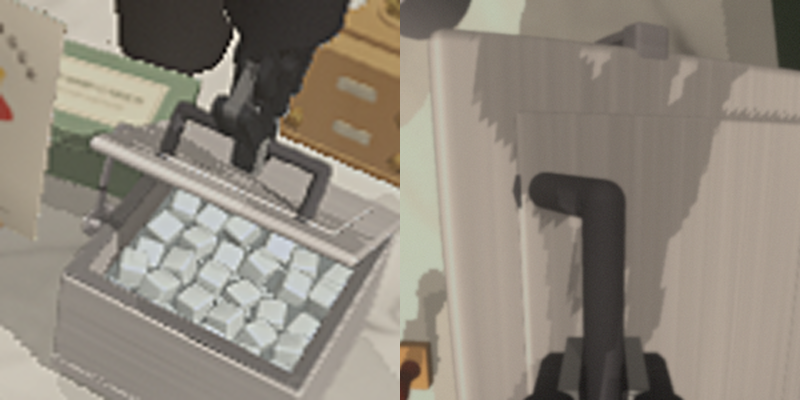

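>>> step_arm(moves=[[0,0.0045,-0.004,0,0,0,0.0],[0,0.0045,-0.004,0,0,0,0.0],[0,0.005,-0.004,0,0,0,0.0],[0,0,0,0,0,0,0.0],[0,0,0,0,0,0,0.0]])

```text
time: 18.95
tool_pos: [0.5591, -0.3229, 0.2079]
tool_rot: [-0.004, 0.723, 0.691, -0.002]
contact_force: [-8.6, -0.6, -3.1]
gripper_width: 0.104
```

```bash
python3 lid.py s21; python3 - <<'E'
from h import *
im,d=grab_frame("scene"); cv2.imwrite("pics/s21b.png",np.hstack([cv2.resize(im[190:250,290:350,::-1],(400,400),interpolation=2),cv2.resize(im[190:310,200:320,::-1],(400,400),interpolation=2)]))
r=cut_out("scene","rubber_stamp"); print(r[0]["conf"],r[0]["point"])
W=cloud("scene",d).reshape(-1,3)
q=W[(W[:,0]>.34)&(W[:,0]<.49)&(W[:,1]>-.2)&(W[:,1]<-.09)&(W[:,2]>.086)&(W[:,2]<.096)]
print("cup",cv2.minEnclosingCircle((q[:,:2]*1000).astype(np.float32)))
E
```

```text
0.10429483387676025 [-8.55820948 -0.64104802 -3.10849391] [ 0.5591459  -0.32293275  0.20791922]
scene [(np.int64(666), np.float64(39.0)), (np.int64(638), np.float64(39.5)), (np.int64(592), np.float64(40.0)), (np.int64(493), np.float64(40.5))]
wrist [(np.int64(52492), np.float64(39.0)), (np.int64(51540), np.float64(39.5)), (np.int64(51071), np.float64(38.5)), (np.int64(44523), np.float64(40.0))]
0.52 [363.7, 328.6]
cup ((425.0798645019531, -142.02308654785156), 40.86359405517578)
```

View pics/s21.png

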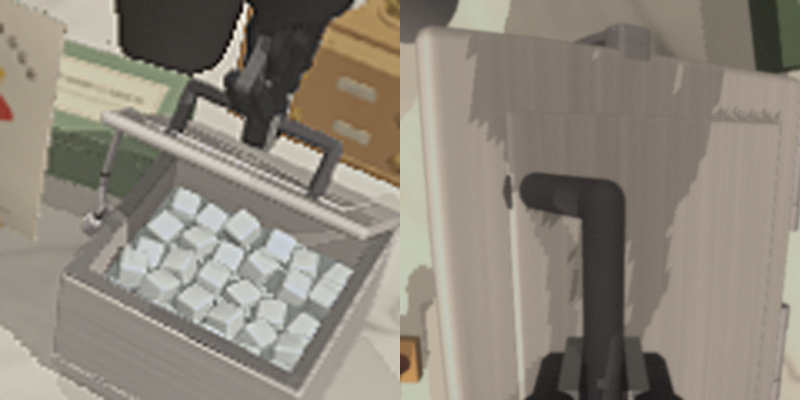

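View pics/s21b.png

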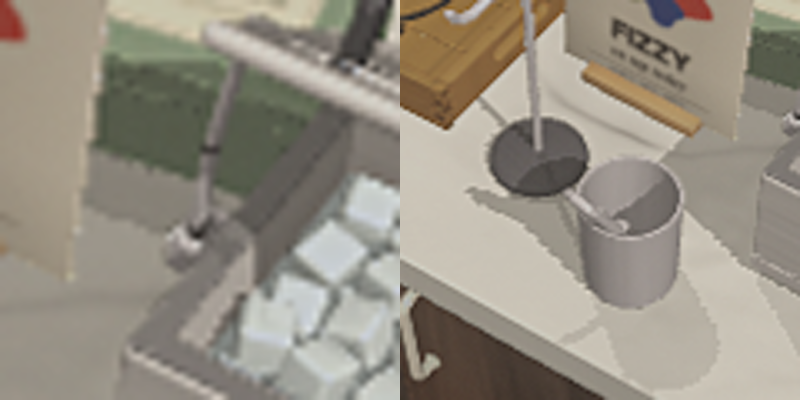

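```bash
python3 - <<'E'
from h import *
A=[]
for n in ("scene","side"):
    im,d=grab_frame(n); W=cloud(n,d)
    for r in cut_out(n,"scoop_grip")[:2]:
        P=W[r["mask"]]; P=P[~np.isnan(P[:,0])]
        P=P[(np.hypot(P[:,0]-.4,P[:,1]+.14)<.08)]
        print(n,r["conf"],r["point"],len(P),np.round(np.percentile(P,[2,50,98],axis=0),3).tolist() if len(P) else 0)
        if len(P)>20:
            c=P.mean(0);u,s,v=np.linalg.svd(P-c);a=v[0]*np.sign(v[0][2]);print(c,a,np.arccos(a[2]))
print(state())
E
```

```text
scene 0.43 [260.0, 252.9] 84 [[0.37, -0.148, 0.065], [0.382, -0.142, 0.118], [0.42, -0.125, 0.141]]
[ 0.38861075 -0.14055272  0.10940835] [-0.51815115  0.0782744   0.85169978] 0.551575871256173
{'time': 19.35, 'joint_pos': array([-0.63739256,  0.10277141,  1.54949116, -0.00330829,  1.49709274,
       -0.59241653]), 'joint_vel': array([-0.00147376,  0.0002589 , -0.00101287, -0.00015567, -0.00031679,
        0.00044697]), 'joint_efforts': array([ 3.33507702e+00, -4.35864151e+01, -4.17232490e+01,  1.67134758e+00,
       -1.87123965e+00,  6.82360696e-03]), 'tool_pos': array([ 0.5590373 , -0.32290752,  0.20784724]), 'tool_rot': array([-0.00354523,  0.72273305,  0.69111443, -0.0022838 ]), 'contact_force': array([-8.8450161, -0.9371371, -3.0745972]), 'ft_torque': array([-0.12330488,  1.60725051,  0.05828455]), 'gripper_width': 0.10516677215727423}
```

```bash
python3 -c "
from plant import *
print(job_done(),state()['tool_pos'],state()['contact_force'],state()['gripper_width'])"
```

```text
the job is handed in; nothing more can be done
the job is handed in; nothing more can be done
```

The scoop is standing bowl down in the cup, the lid is being held at about 40° by its bar, and I handed the job in at about 19.4 s. No verdict was reported.

**Scoop and cup:**
- The scoop came off the hook with a 20 mm lift and about 50 mm of pull-out, and I released it in the cup.
- It leans on the rim at about 0.55 rad (limit 0.75). From the scene camera alone, I estimate its tip is 24–29 mm from the cup's axis (limit 36).
- The cup stayed within about 1 mm of where it stood.

**Lid:**
- The fit to the lid's surface in the depth images gives about 39°, and the arm's own travel gives about 41°. The line on the stay shows at the guide's top edge.
- The arm was still and the force reading was steady, about 9 N backward and 3 N down.

**What disagreed:**
- When shut, the fingertips were about 40 mm higher than the reported tool position. My first close over the bar therefore shut on air above it, touching nothing. I reopened, went 40 mm lower and gripped the bar.
- For the same reason, I probably held the scoop near the top of its loop rather than along the straight sides; it did not slip.

**Not fully checked:** the stamp had not visibly moved. I did not measure the glass again at the end, but nothing came near it.

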